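Make up two chair-repair kits in their fitted trays

ROBOT

A 6-joint arm with a two-finger parallel gripper is mounted at the origin on a cart in front of the work surface, level with it; the furniture and walls round the work are solid. World frame = base frame: x ahead of the robot, y to its left, z up, the work surface at z = 0. Lengths are in m, angles in degrees, forces in N, time in s.
With the tool pointing down it reaches from about 0.375 to 0.9 m from the base axis. Payload 3.1 kg.
Tool frame: the origin (TCP) lies midway between the tips of the shut fingers; the grasp point (between the pads) lies 19 mm behind it; z points along the fingers, y is the line along which they close (so a half turn about z gives the same grasp; the last joint's range is limited). The gripper opens to 87 mm and grips with 3 to 60 N. Pads are 19 mm wide; open, the fingers measure 117 mm over their backs; the gripper's body (75 mm by 190 mm) begins 51 mm behind the grasp point.
Start: joints at [-85.399, 30.224, 82.088, -0, 67.689, -10.227], TCP at [0.16, -0.604, 0.223] pointing down, gripper open.
Joint ranges: [-176.69, 176.69], [-43.24, 126.21], [12.49, 139.97], [-82, 262], [0, 151.66], [-163.58, 163.58]. Speed limits (degrees/s): [159.86, 159.86, 180, 180, 180, 180].

INTERFACE

Orientations are given as a 3x3 rotation matrix whose columns are the frame's x, y, z axes.
In Python, from rig import read_state, optics, bot gives the robot as it stands. The module is installed in compiled form; this text tells all that it offers.
- The arm moves only by the tool send_rows, never from a script. Its argument "commands" is a list of rows, each a list of 7 numbers: the turn, a rotation vector about the tool's x, y, z in units of 5 degrees (1.0 is 5 degrees), then the shift along the tool's x, y, z in units of 30 mm (1.0 is 30 mm), then the opening, from 0 (shut) to 1 (fully open). In form: [[rx, ry, rz, tx, ty, tz, gripper], ...]. A call has 1 to 20 rows; each row is the pose to reach, as a shift and turn from the pose commanded when the call began, along the tool's axes at that moment; what a row does not reach only later rows make up. A row lasts 1/12 s, in which the tool goes at most 41.7 mm and 7.16 degrees, less where a joint would pass 70% of its speed; a pose out of reach is approached as far as the arm can. A call with a gripper value outside its range is refused whole. The fingers move at their own pace and stop on an object; the grip force is fixed at half the most. Time passes only in rows, so rows that repeat a pose let the fingers close. It gives the time, the measured TCP pose, the force, the opening and the grip force at its end, in the units of the state.
- read_state(): the state, without advancing time (a new reading comes with each control period).
- optics.capture(name): name is "scene" or "top"; returns a dict with "image" (420x560x3 uint8, blue, green, red), "intrinsics" (3x3 intrinsics, pixels), "k1" (the pictures are not rectified: a ray, as slopes to the right and down, at radius r is drawn at 1 + k1 r^2 times it, then the intrinsics apply), "extrinsics" (4x4, takes a point from world to camera coordinates). Camera axes: x right, y down, z forward; pixel columns grow to the right and rows downward; lengths in m; the calibration is good to about 2 mm. A picture is of the moment at which its call begins. There is no depth.
- bot.hand_in(): hands the job in; it is judged then, once.
The state is a dict: "time_s": time; "joint_positions": joint angles; "qvel": joint speeds; "tau": joint torques, N m; "position": TCP position; "tcp_rot": TCP orientation; "force": force on the tool from outside, world axes, zero at the start; "moment": the same for the moment, N m; "opening": opening from 0.0 (shut) to 1.0 (fully open); "grasp_force": force on a finger pad.
Only numpy, scipy, OpenCV 4.12 (cv2) and the standard library are available. Lean on these libraries where they do the work, as an engineer would, in place of code of your own. Each camera call takes 0.05 s, during which the arm holds its last target. There are 200 camera calls.

TASK

Make up the two repair kits in their fitted wooden trays: the larger tray takes the awl, the caning wedge and the top pot of caning pegs, the smaller tray takes the sanding block and the tape measure, each thing lying or standing right down in the pocket cut for it. The top pot is twist-locked into the pot beneath it: give it a quarter turn, either way, as you lift it off, and leave the lower pot standing on the bench where it is.

Things in the scene. Friction and masses are not known exactly. Their poses are not given: they have to be found in the camera images.
- caning_tray: Larger wooden tray, 160 (x) by 210 (y), 12 high with a 13 mm edging; fixed. Origin: centre of underside. Three pockets, floors 4 above the origin. Awl slot: middle (-45, 0), 46 (x) by 152 (y). Wedge pocket: middle (29, 41), 38 by 106, with finger bays beside its middle (76 wide in x over the middle 46 of y). Pot pocket: round, 72 diameter, middle (29, -56). All mm, tray's axes.
- smoothing_tray: Smaller wooden tray, made the same way, 172 (x) by 140 (y), 12 high with a 13 mm edging; fixed. Origin: centre of underside. Two pockets, floors 4 above the origin. Sanding block pocket: middle (-38, 0), 75 (x) by 117 (y). Tape measure pocket: middle (52, 0), 48 (x) by 90 (y). All mm, tray's axes.
- awl_mid (a point): Awl with a wooden bulb handle, 29 x 135 x 30 mm, 60 g, lying. This point is on its axis, halfway along, 7.5 mm above the bench as it lies at the start. Its y axis runs along it to the handle end: handle from y = +30 to +67 mm, 29 mm across x (grip at y = +45, where its axis is 15 mm up); steel point at y = -67. It may lie either way round in its slot.
- caning_wedge: Small dark wooden wedge, 22 (x) by 90 (y) mm, 12 g, lying on its broad face; 12 mm thick at its +y end, 2 mm at its -y end, about 9 mm at its balance point y = +10 mm. Origin: centre of underside. It may lie either way round in its pocket.
- top_pot: Clear pot of wooden pegs with a ribbed grey lid, 58 mm diameter, 54 high, 70 g. Origin: centre of underside. Its lowest 8 mm is a 39 mm spigot with lugs on +x and -x. Starts locked on base_pot, origin 36 mm above that origin, x axes within 0.15 rad: 2.5 mm of play upward, turns freely, lifts out only at 45 to 135 degrees (either way) between the x axes; 90 is best.
- base_pot: The lower pot, 58 mm in diameter on a flat grey foot of 90 mm diameter and 7 mm height, 44 mm high to its rim, 450 g, loose on the bench; the lock's socket, with lips on its +x and -x sides, is in its top. Origin: centre of underside, z up.
- sanding_block: Brown cork sanding block wrapped in worn paper, 59 mm (its x) by 101 mm (its y) by 32 mm high, 110 g. Origin: centre of its underside.
- tape_measure: Pocket tape measure in a yellow case, standing upright on its base: 32 mm thick (its x; 30 mm across the flat sides), 74 mm long (its y), 58 mm high, 210 g. Origin: centre of its underside. Either end may point either way along its pocket.

How it is judged:
By the outcome, as a careful person would: the job done as asked, in the order asked, and still so for the second after the job is handed in, with the robot touching nothing.
It also fails if it takes over 109 s, if anything falls off the work surface, if the arm or the gripper's body presses on something with over 40 N, if the wrist force passes 120 N, or if a joint passes its speed limit or range.

## Working session

There is one attempt and no reset: what is moved stays moved. The work goes in short steps, Python scripts to look and compute and a tool call to move; the robot and the scene stay as the last step left them, time stands still between calls to the robot, and variables do not carry over. Pictures are saved under pics/ and viewed, at most 14 in all, crops included, and the job is handed in when it is done.

Besides the shell and the picture viewer there is one more tool, called after "Emit:" in YAML: its name, and indented under it one key for each argument. send_rows: Moves the arm, as the interface text tells. Its arguments: {"type":"object","properties":{"commands":{"type":"array","items":{"type":"array","items":{"type":"number"}}}},"required":["commands"]}

```bash
mkdir -p pics
python3 - <<'E'
from rig import read_state, optics
import cv2,numpy as np,pickle
s=read_state();print(s['time_s'],s['position'],np.round(s['tcp_rot'],3).tolist(),s['opening'])
for n in('scene','top'):
    c=optics.capture(n);cv2.imwrite(f'pics/{n}0.png',c['image']);print(n,c['intrinsics'].tolist(),c['k1'],np.round(c['extrinsics'],4).tolist())
    pickle.dump(c,open(f'{n}0.pkl','wb'))
E
```

```text
0.0 [ 0.15989928 -0.60343443  0.2215511 ] [[0.967, 0.256, -0.0], [0.256, -0.967, 0.002], [0.0, -0.002, -1.0]] 0.9981496438590908
scene [[488.0887097286346, 0.0, 272.48141960402404], [0.0, 488.0887097286346, 213.86847187840866], [0.0, 0.0, 1.0]] 0.03734580053258181 [[-0.7239, -0.6898, 0.0095, 0.3991], [-0.5241, 0.5409, -0.6578, 0.2946], [0.4486, -0.4811, -0.7532, 0.9795], [0.0, 0.0, 0.0, 1.0]]
top [[390.9658811147895, 0.0, 282.74296226228387], [0.0, 390.9658811147895, 208.53371602640107], [0.0, 0.0, 1.0]] -0.04045504247087756 [[-0.0178, -0.9997, -0.0143, 0.0272], [-0.988, 0.0198, -0.1533, 0.5373], [0.1535, 0.0113, -0.9881, 0.8407], [0.0, 0.0, 0.0, 1.0]]
```

Run:
```python
import cv2
for n in('scene','top'):
    i=cv2.imread(f'pics/{n}0.png');cv2.imwrite(f'pics/{n}0b.png',cv2.resize(i,(800,600),interpolation=cv2.INTER_CUBIC))
```

```text
(no output)
```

View pics/top0b.png

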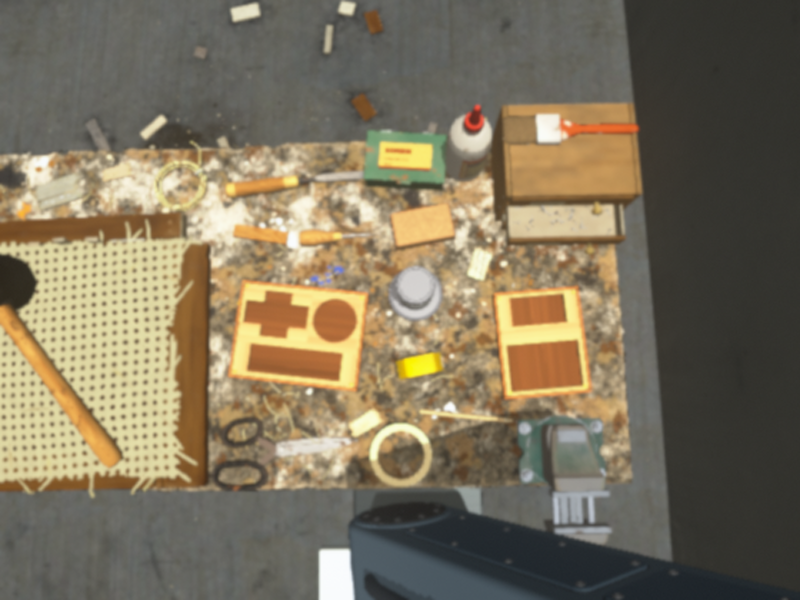

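View pics/scene0b.png

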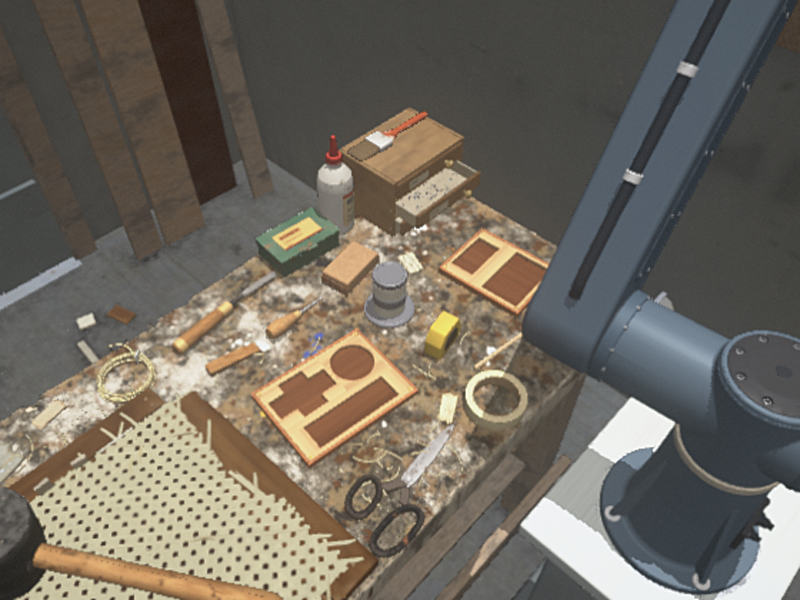

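The top view shows the large tray around (300,335), small tray (542,343), pots (415,290), tape (419,365), block (422,226), and the wedge/awl probably around (260–370,236). I'll zoom there.

Run:
```python
import cv2,numpy as np
a=cv2.imread('pics/top0.png')[105:280,155:330];b=cv2.imread('pics/scene0.png')[160:335,135:330]
a=cv2.resize(a,(400,400),interpolation=cv2.INTER_CUBIC)
b=cv2.resize(b,None,fx=400/175,fy=400/175,interpolation=cv2.INTER_CUBIC)[:,:400]
cv2.imwrite('pics/c1.png',np.hstack([a,b]))
```

```text
(no output)
```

View pics/c1.png

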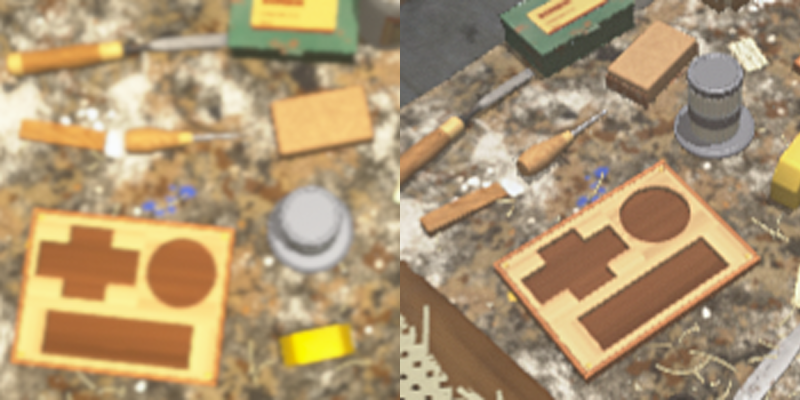

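```bash
cat > h.py <<'E'
import cv2,numpy as np,pickle
from scipy.optimize import minimize
def load(t): return {n:pickle.load(open(f'{n}{t}.pkl','rb')) for n in('scene','top')}
def snap(t):
    from rig import optics
    for n in('scene','top'): pickle.dump(optics.capture(n),open(f'{n}{t}.pkl','wb'))
    return load(t)
def proj(c,P):
    P=np.atleast_2d(P);E=c['extrinsics'];q=P@E[:3,:3].T+E[:3,3];s=q[:,:2]/q[:,2:]
    s=s*(1+c['k1']*(s**2).sum(1,keepdims=True));K=c['intrinsics'];return s*[K[0,0],K[1,1]]+K[:2,2]
def back(c,uv,z):
    K=c['intrinsics'];d=(np.atleast_2d(uv)-K[:2,2])/[K[0,0],K[1,1]];s=d.copy()
    for _ in range(10): s=d/(1+c['k1']*(s**2).sum(1,keepdims=True))
    E=c['extrinsics'];r=np.c_[s,np.ones(len(s))]@E[:3,:3];o=-E[:3,:3].T@E[:3,3]
    return o+r*((z-o[2])/r[:,2:])
def place(M,p):
    c,s=np.cos(p[2]),np.sin(p[2]);M=np.asarray(M,float)
    return np.c_[M[:,0]*c-M[:,1]*s+p[0],M[:,0]*s+M[:,1]*c+p[1],M[:,2]]
def box(x,y,z,z0=0): return np.array([[a*x/2,b*y/2,h] for a in(-1,1) for b in(-1,1) for h in(z0,z)])/1000.
def cyl(d,z0,z1,n=40):
    t=np.arange(n)*2*np.pi/n;return np.array([[d/2*np.cos(a),d/2*np.sin(a),h] for a in t for h in(z0,z1)])/1000.
def hull(c,M,p): return cv2.convexHull(proj(c,place(M,p)).astype(np.float32))[:,0]
def sil(c,M,p,S=4):
    m=np.zeros((420*S,560*S),np.uint8)
    for part in M: cv2.fillConvexPoly(m,np.round((hull(c,part,p)+.5)*S-.5).astype(int),1)
    return m
def grab(c,M,p,grow=6):
    """colour segmentation in a band round the guessed silhouette"""
    s=cv2.resize(sil(c,M,p,1),(560,420),interpolation=cv2.INTER_NEAREST);k=lambda r:np.ones((2*r+1,)*2,np.uint8)
    g=np.full(s.shape,cv2.GC_BGD,np.uint8);g[cv2.dilate(s,k(grow))>0]=cv2.GC_PR_BGD;g[s>0]=cv2.GC_PR_FGD
    ys,xs=np.nonzero(s);a,b=max(0,ys.min()-25),ys.max()+25;l,r=max(0,xs.min()-25),xs.max()+25
    im=c['image'][a:b,l:r].copy();gg=g[a:b,l:r].copy()
    cv2.grabCut(im,gg,None,np.zeros((1,65)),np.zeros((1,65)),4,cv2.GC_INIT_WITH_MASK)
    o=np.zeros(s.shape,np.uint8);o[a:b,l:r]=(gg==1)|(gg==3);return o
def fit(c,M,p,mask,S=4,yaw=True):
    big=cv2.resize(mask,None,fx=S,fy=S,interpolation=cv2.INTER_LINEAR_EXACT if 0 else cv2.INTER_NEAREST)>0
    ys,xs=np.nonzero(big);
    def f(q):
        pp=[p[0]+q[0]/100,p[1]+q[1]/100,p[2]+(q[2]/10 if yaw else 0)];s=sil(c,M,pp,S)>0
        return 1-(s&big).sum()/((s|big).sum())
    r=minimize(f,[0,0,0],method='Nelder-Mead',options=dict(initial_simplex=[[0,0,0],[1,0,0],[0,1,0],[0,0,1.]],xatol=.01,fatol=1e-5,maxiter=120))
    return np.array([p[0]+r.x[0]/100,p[1]+r.x[1]/100,p[2]+(r.x[2]/10 if yaw else 0)]),1-r.fun
MOD=dict(caning_tray=[box(160,210,12)],smoothing_tray=[box(172,140,12)],wedge=[np.array([[x*11,y,z] for x in(-1,1) for y,z in((45,0),(45,12),(-45,0),(-45,2))])/1000.],
 block=[box(59,101,32)],tape=[box(32,74,58)],pots=[cyl(90,0,7),cyl(58,7,90)],
 awl=[np.array([[x,y,z] for x in(-11,11) for y in (30,67) for z in (3,27)]+[[x,45,15] for x in (-14.5,14.5)]+[[0,45,z] for z in (0.5,30)])/1000.,np.array([[x,y,z] for x in(-2.5,2.5) for y,z in((30,14),(-67,1))])/1000.])
def show(c,items,name,roi,f):
    im=cv2.resize(c['image'],None,fx=f,fy=f,interpolation=cv2.INTER_CUBIC)
    for M,p in items:
        for part in M: cv2.polylines(im,[np.round(hull(c,part,p)*f).astype(int)],True,(255,0,255),1,cv2.LINE_AA)
    a,b,l,r=[int(v*f) for v in roi];cv2.imwrite(name,im[a:b,l:r])
E
python3 - <<'E'
from h import *
C=load('0');t=C['top'];k=.7
pix=dict(caning_tray=((300,335),12),smoothing_tray=((542,343),12),wedge=((260,236),8),block=((422,226),32),tape=((419,365),58),pots=((415,285),90))
ends=dict(caning_tray=((245,284),(367,295)),smoothing_tray=((578,288),(590,392)),wedge=((236,231),(286,240)),block=((392,211),(450,205)),tape=((398,368),(440,360)))
out={}
for n,(uv,z) in pix.items():
    p=back(t,np.array(uv)*k,z/1000)[0]
    y=0
    if n in ends:
        e=back(t,np.array(ends[n])*k,z/1000);d=(e[0]-e[1])
        if n=='smoothing_tray': y=np.arctan2(d[1],d[0])
        else: y=np.arctan2(-d[0],d[1])
    out[n]=np.array([p[0],p[1],y])
e=back(t,np.array([[300,238],[372,235]])*k,.01);d=e[0]-e[1];out['awl']=np.array([*e.mean(0)[:2],np.arctan2(-d[0],d[1])]);print('awl len',np.linalg.norm(d))
res={}
for n,p in out.items():
    print(n,np.round(p,3))
    for cn,c in C.items():
        m=grab(c,MOD[n],p);q,i=fit(c,MOD[n],p,m,yaw=n!='pots');res[n,cn]=q;print('  ',cn,np.round(q,4),round(i,3))
pickle.dump(res,open('res.pkl','wb'))
show(t,[(MOD[n],res[n,'top']) for n in out],'pics/f_top.png',(105,295,155,425),2.9)
show(C['scene'],[(MOD[n],res[n,'scene']) for n in out],'pics/f_sc.png',(155,335,135,405),2.9)
E
```

```text
awl len 0.12064857553075918
caning_tray [ 0.485  0.187 -0.111]
   scene [ 0.4914  0.1898 -0.1305] 0.928
   top [ 0.4871  0.1931 -0.1243] 0.954
smoothing_tray [ 0.464 -0.204  0.05 ]
   scene [ 0.4723 -0.2073  0.0623] 0.879
   top [ 0.4677 -0.2044  0.0609] 0.965
wedge [ 0.653  0.258 -0.204]
   scene [ 0.6531  0.2575 -0.2043] 0.0
   top [ 0.6531  0.2575 -0.2043] 0.0
block [ 0.657 -0.014  0.085]
   scene [ 0.6777 -0.0308  0.2653] 0.625
   top [ 0.664  -0.0132  0.1854] 0.802
tape [ 0.431 -0.004  0.169]
   scene [ 0.4323 -0.0005  0.2737] 0.823
   top [ 0.4315 -0.0021  0.1666] 0.81
pots [ 0.549 -0.     0.   ]
   scene [ 0.5535 -0.0019  0.    ] 0.927
   top [0.5529 0.0007 0.    ] 0.856
awl [0.649 0.129 0.02 ]
   scene [0.6487 0.1291 0.02  ] 0.0
   top [0.6534 0.1114 0.1374] 0.048
```

View pics/f_top.png

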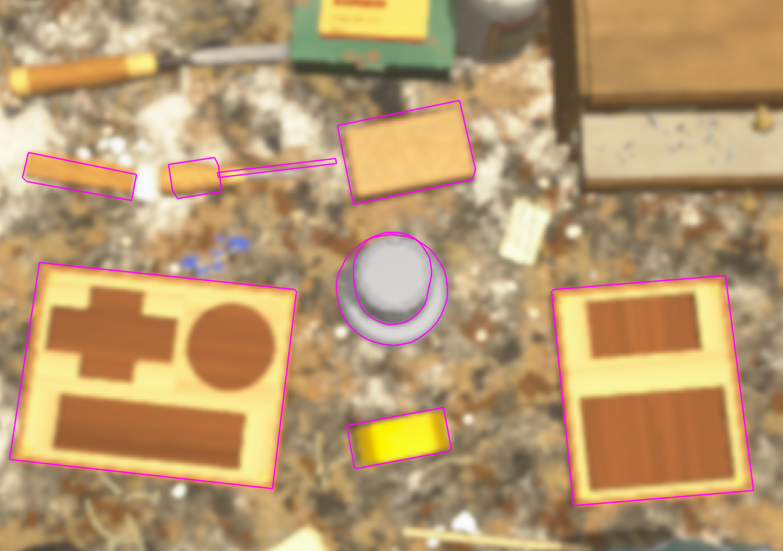

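View pics/f_sc.png

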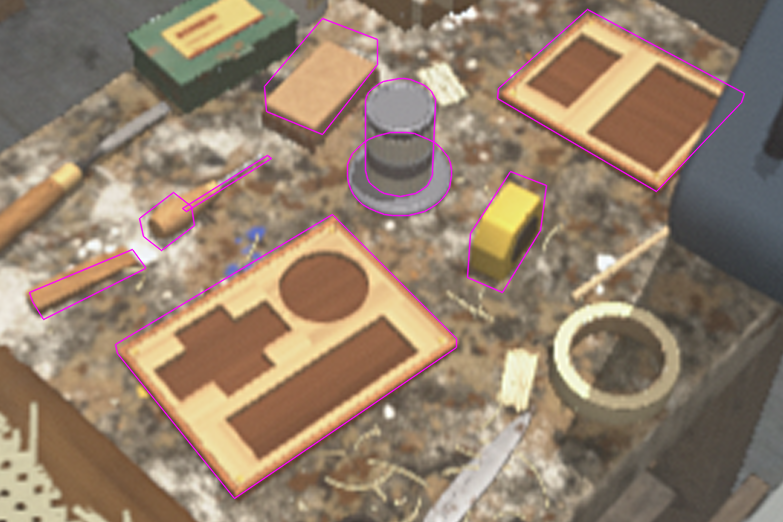

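Fits of trays, pots, block and tape from the top look right; the white patch at (145,182) is bench paint, with the awl handle end at (160,179) and tip at (337,160) in the top crop; (148,226) and (270,156) in the scene crop.

Run:
```python
from h import *
C=load('0');res=pickle.load(open('res.pkl','rb'))
T=lambda u:np.array(u)/2.9+[155,105]; S=lambda u:np.array(u)/2.9+[135,155]
for n,f,H,P in(('top',T,(160,179),(337,160)),('scene',S,(148,226),(270,156))):
    a=back(C[n],f(H),.015)[0];b=back(C[n],f(P),.002)[0];d=a-b;print('awl',n,a,b,np.hypot(*d[:2]),np.arctan2(-d[0],d[1]),(a+b)/2)
for n,f,A,B in(('top',T,(23,167),(135,187)),('scene',S,(35,304),(138,257))):
    a=back(C[n],f(A),.006)[0];b=back(C[n],f(B),.003)[0];d=a-b;print('wedge',n,np.hypot(*d[:2]),np.arctan2(-d[0],d[1]),(a+b)/2)
sh=np.array([.001,-.001,0])
g=dict(block=res['block','top']+sh,tape=res['tape','top']+sh,pots=(res['pots','top']+res['pots','scene'])/2)
show(C['scene'],[(MOD[n],g[n]) for n in g]+[(MOD['wedge'],res['wedge','top']),(MOD['wedge'],res['wedge','top']+[0,0,np.pi])],'pics/f_sc2.png',(190,300,140,340),4)
```

```text
awl top [0.64586857 0.18798861 0.015     ] [0.66231975 0.04319422 0.002     ] 0.14572596578272043 0.11313243722677195 [0.65409416 0.11559141 0.0085    ]
awl scene [0.65437447 0.19192875 0.015     ] [0.64800002 0.06181458 0.002     ] 0.13027022891786447 -0.04895207050721557 [0.65118724 0.12687166 0.0085    ]
wedge top 0.09536167405398562 -0.19601845468538304 [0.65205501 0.25795206 0.0045    ]
wedge scene 0.09006606015240232 -0.22337453244303548 [0.65350996 0.25731765 0.0045    ]
```

View pics/f_sc2.png

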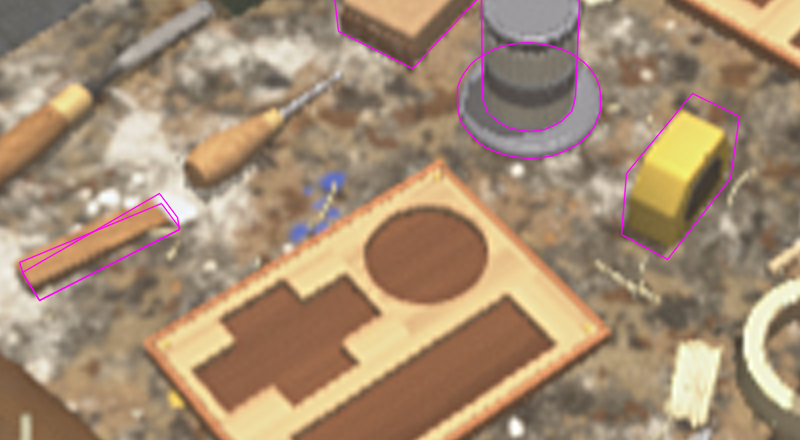

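The awl's tip is at (340,74), handle end (187,170) here; the top-view tip I used was wrong (it is at raw ≈(259,164.5)). Block, tape and pots overlay well; the wedge's thick end is at the left.

```bash
cat >> h.py <<'E'
OBJ=dict(wedge=(.6527,.2577,-.205),block=(.665,-.0142,.185),tape=(.4325,-.0031,.167),pots=(.5532,-.0006,0),caning_tray=(.489,.1915,-.127),smoothing_tray=(.469,-.2055,.061))
def at(o,x,y):
    p=OBJ[o];c,s=np.cos(p[2]),np.sin(p[2]);return p[0]+(x*c-y*s)/1e3,p[1]+(x*s+y*c)/1e3
def rows(*targets):
    """targets (x,y,z,psi deg closing axis, or None to keep): prints row numbers from the measured pose"""
    from rig import read_state
    s=read_state();R=np.array(s['tcp_rot']);p=np.array(s['position']);psi0=np.degrees(np.arctan2(R[1,1],R[0,1]))
    print('t',round(s['time_s'],2),'p',np.round(p,4),'psi',round(psi0,1),'open',round(s['opening'],3),'gf',round(s['grasp_force'],1),'J',np.round(s['joint_positions'],0),'F',np.round(s['force'],1))
    up=np.degrees(np.cross(R[:,2],[0,0,-1]))@R  # levelling turn, tool axes
    for x,y,z,psi in targets:
        d=R.T@(np.array([x,y,z])-p);r=0 if psi is None else -(psi-psi0)
        print([*np.round(up[:2]/5,2),round(r/5,2),*np.round(d/.03,2)])
E
python3 - <<'E'
from h import *
C=load('0')
for n,H,P in(('top',(209.7,167.3),(259.1,164.5)),('scene',(140+187/4,190+170/4),(140+340/4,190+74/4))):
    a=back(C[n],H,.015)[0];b=back(C[n],P,.002)[0];d=a-b;print('awl',n,a,b,np.hypot(*d[:2]),np.degrees(np.arctan2(-d[0],d[1])),(a+b)/2, b+d*(112/134))
E
```

```text
awl top [0.6444851  0.18909961 0.015     ] [0.65221913 0.0724657  0.002     ] 0.11689005147727095 3.7937507728628526 [0.64835212 0.13078265 0.0085    ] [0.64575486 0.16995076 0.01286567]
awl scene [0.65417281 0.18989119 0.015     ] [0.65437709 0.0666085  0.002     ] 0.12328286550212057 0.09493761671720542 [0.65427495 0.12824985 0.0085    ] [0.65420635 0.16965075 0.01286567]
```

```bash
python3 -c "
from h import *
rows((.650,.1685,.15,2),(.650,.1685,.011,2))"
```

```text
t 0.1 p [ 0.1599 -0.6035  0.2217] psi -75.2 open 1.004 gf 0.0 J [-85.  30.  82.   0.  68. -10.] F [ 0.3  0.5 -0. ]
[np.float64(-0.02), np.float64(-0.0), np.float64(-15.43), np.float64(22.38), np.float64(-20.69), np.float64(2.44)]
[np.float64(-0.02), np.float64(-0.0), np.float64(-15.43), np.float64(22.38), np.float64(-20.68), np.float64(7.07)]
```

Emit:
send_rows:
  commands:
    - [0,0,-15.4,22.4,-20.7,0,1]
    - [0,0,-15.4,22.4,-20.7,0,1]
    - [0,0,-15.4,22.4,-20.7,0,1]
    - [0,0,-15.4,22.4,-20.7,0,1]
    - [0,0,-15.4,22.4,-20.7,0,1]
    - [0,0,-15.4,22.4,-20.7,0,1]
    - [0,0,-15.4,22.4,-20.7,0,1]
    - [0,0,-15.4,22.4,-20.7,0,1]
    - [0,0,-15.4,22.4,-20.7,0,1]
    - [0,0,-15.4,22.4,-20.7,0,1]
    - [0,0,-15.4,22.4,-20.7,0,1]
    - [0,0,-15.4,22.4,-20.7,0,1]
    - [0,0,-15.4,22.4,-20.7,0,1]
    - [0,0,-15.4,22.4,-20.7,0,1]
    - [0,0,-15.4,22.4,-20.7,0,1]
    - [0,0,-15.4,22.4,-20.7,0,1]
    - [0,0,-15.4,22.4,-20.7,0,1]
    - [0,0,-15.4,22.4,-20.7,0,1]
    - [0,0,-15.4,22.4,-20.7,0,1]
    - [0,0,-15.4,22.4,-20.7,0,1]

```text
time_s: 1.77
position: [0.6072, 0.1013, 0.2221]
tcp_rot: [[-0.032, 0.999, -0.001], [0.999, 0.032, -0.0], [-0.0, -0.001, -1.0]]
force: [0.5, -0.1, 0.6]
opening: 0.999
grasp_force: 0.0
```

```bash
python3 -c "
from h import *
rows((.650,.1685,.08,2),(.650,.1685,.011,2))"
```

```text
t 1.77 p [0.6072 0.1013 0.2221] psi 1.9 open 0.999 gf 0.0 J [-1. 30. 83. -0. 67. -3.] F [ 0.5 -0.1  0.6]
[np.float64(-0.01), np.float64(0.0), np.float64(-0.03), np.float64(2.19), np.float64(1.5), np.float64(4.74)]
[np.float64(-0.01), np.float64(0.0), np.float64(-0.03), np.float64(2.19), np.float64(1.5), np.float64(7.04)]
```

Emit:
send_rows:
  commands:
    - [0,0,0,2.2,1.5,0,1]
    - [0,0,0,2.2,1.5,2,1]
    - [0,0,0,2.2,1.5,4,1]
    - [0,0,0,2.2,1.5,5,1]
    - [0,0,0,2.2,1.5,6,1]
    - [0,0,0,2.2,1.5,7.03,1]
    - [0,0,0,2.2,1.5,7.03,1]
    - [0,0,0,2.2,1.5,7.03,1]
    - [0,0,0,2.2,1.5,7.03,1]

```text
time_s: 2.52
position: [0.6502, 0.1665, 0.0121]
tcp_rot: [[-0.032, 0.999, 0.0], [0.999, 0.032, 0.0], [0.0, 0.0, -1.0]]
force: [-0.1, -0.1, 1.4]
opening: 1.0
grasp_force: 0.0
```

```bash
python3 -c "
from h import *
C=snap('1')
a=cv2.resize(C['top']['image'][130:240,165:310],(400,303),interpolation=cv2.INTER_CUBIC)
b=cv2.resize(C['scene']['image'][190:300,135:280],(400,303),interpolation=cv2.INTER_CUBIC)
cv2.imwrite('pics/g1.png',np.hstack([a,b]))
rows((.650,.1685,.011,2))"
```

```text
t 2.62 p [0.6522 0.1667 0.0148] psi 1.8 open 0.999 gf 0.0 J [ 5. 49. 82.  0. 49.  3.] F [-0.2  0.5  0.2]
[np.float64(0.06), np.float64(-0.0), np.float64(-0.04), np.float64(0.06), np.float64(-0.07), np.float64(0.12)]
```

View pics/g1.png

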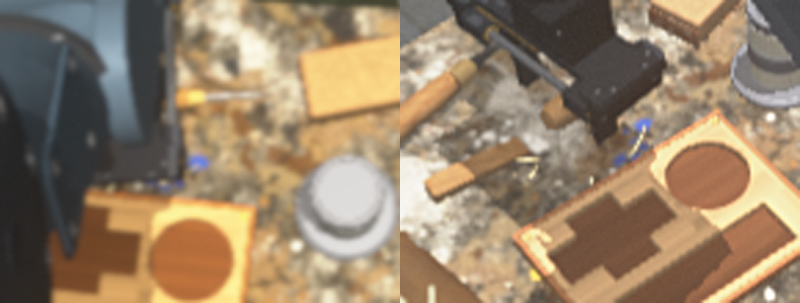

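The fingers straddle the awl handle; the handle end shows at (555,108) in the scene crop. Closing.

Emit:
send_rows:
  commands:
    - [0,0,0,0,0,0.08,1]
    - [0,0,0,0,0,0.08,0]
    - [0,0,0,0,0,0.08,0]
    - [0,0,0,0,0,0.08,0]
    - [0,0,0,0,0,0.08,0]
    - [0,0,0,0,0,0.08,0]
    - [0,0,0,0,0,0.08,0]
    - [0,0,0,0,0,0.08,0]
    - [0,0,0,0,0,0.08,0]
    - [0,0,0,0,0,0.08,0]

```text
time_s: 3.45
position: [0.6497, 0.1666, 0.0091]
tcp_rot: [[-0.032, 0.999, -0.0], [0.999, 0.032, -0.0], [-0.0, -0.0, -1.0]]
force: [-0.8, 0.2, -0.0]
opening: 0.405
grasp_force: 0.0
```

```bash
python3 -c "
from h import *
x,y=at('caning_tray',-45,45); print(x,y)
rows((x,y,.09,-7.3),(x,y,.016,-7.3))"
```

```text
0.45006206450309644 0.24183723452116712
t 3.45 p [0.6497 0.1666 0.0091] psi 1.8 open 0.405 gf 0.0 J [ 5. 49. 83. -0. 48.  3.] F [-0.8  0.2 -0. ]
[np.float64(-0.0), np.float64(0.0), np.float64(1.83), np.float64(2.72), np.float64(-6.57), np.float64(-2.69)]
[np.float64(-0.0), np.float64(0.0), np.float64(1.83), np.float64(2.72), np.float64(-6.57), np.float64(-0.23)]
```

Emit:
send_rows:
  commands:
    - [0,0,0,0,0,-0.07,0]
    - [0,0,0,0,0,-0.07,0]
    - [0,0,0,0,0,-0.07,0]
    - [0,0,0,0,0,-0.07,0]
    - [0,0,0,0,0,-0.07,0]
    - [0,0,0,0,0,-0.07,0]
    - [0,0,0,0,0,-0.07,0]

```text
time_s: 4.03
position: [0.6497, 0.1666, 0.0113]
tcp_rot: [[-0.032, 0.999, -0.0], [0.999, 0.032, -0.0], [-0.0, -0.0, -1.0]]
force: [-0.4, -0.3, -0.1]
opening: 0.328
grasp_force: 30.0
```

Emit:
send_rows:
  commands:
    - [0,0,0,0,0,-1,0]
    - [0,0,0,0,0,-2,0]
    - [0,0,0,0,0,-3,0]
    - [0,0,1.8,2.7,-6.6,-3,0]
    - [0,0,1.8,2.7,-6.6,-3,0]
    - [0,0,1.8,2.7,-6.6,-3,0]
    - [0,0,1.8,2.7,-6.6,-3,0]
    - [0,0,1.8,2.7,-6.6,-3,0]
    - [0,0,1.8,2.7,-6.6,-3,0]
    - [0,0,1.8,2.7,-6.6,-3,0]
    - [0,0,1.8,2.7,-6.6,-3,0]
    - [0,0,1.8,2.7,-6.6,-2,0]
    - [0,0,1.8,2.7,-6.6,-2,0]
    - [0,0,1.8,2.7,-6.6,-2,0]

```text
time_s: 5.2
position: [0.4502, 0.2406, 0.0704]
tcp_rot: [[0.126, 0.992, -0.002], [0.992, -0.126, -0.001], [-0.001, -0.002, -1.0]]
force: [1.1, 0.2, -1.2]
opening: 0.325
grasp_force: 30.0
```

```bash
python3 -c "
from h import *
C=snap('2')
a=cv2.resize(C['top']['image'][180:290,155:300],(400,303),interpolation=cv2.INTER_CUBIC)
b=cv2.resize(C['scene']['image'][210:340,155:310],(400,303),interpolation=cv2.INTER_CUBIC)
cv2.imwrite('pics/g2.png',np.hstack([a,b]))
x,y=at('caning_tray',-45,45); 
rows((x,y,.09,-7.3),(x,y,.016,-7.3))"
```

```text
t 5.3 p [0.4508 0.2409 0.0717] psi -7.2 open 0.324 gf 30.0 J [ 16.  35. 106.  -0.  39.  23.] F [ 0.3  0.5 -1.1]
[np.float64(0.01), np.float64(-0.0), np.float64(0.01), np.float64(0.03), np.float64(-0.03), np.float64(-0.61)]
[np.float64(0.01), np.float64(-0.0), np.float64(0.01), np.float64(0.03), np.float64(-0.03), np.float64(1.86)]
```

View pics/g2.png

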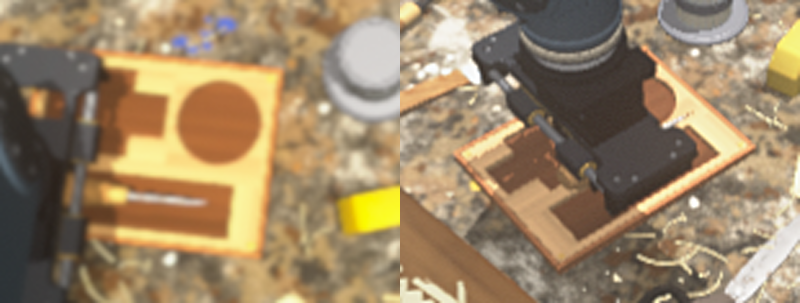

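```bash
python3 -c "
from h import *
C=load('2');T=OBJ['caning_tray'];c,s=np.cos(T[2]),np.sin(T[2])
for u,v,z in((208,202,.062),(105,193,.075)):
    w=back(C['top'],(155+u*145/400,180+v*110/303),z)[0];d=w[:2]-T[:2];print(w,'tray',d@[c,s]*1e3,d@[-s,c]*1e3)
"
```

```text
[0.43839941 0.1322852  0.062     ] tray -42.69299453856827 -65.14691814188234
[0.4461792  0.21088413 0.075     ] tray -44.93110385753695 13.804378959256958
```

Awl axis lies along the slot (tip at about (-43,-65) in tray mm). Lowering.

Emit:
send_rows:
  commands:
    - [0,0,0,0,0,0.6,0]
    - [0,0,0,0,0,1.2,0]
    - [0,0,0,0,0,1.6,0]
    - [0,0,0,0,0,1.83,0]
    - [0,0,0,0,0,1.86,0]
    - [0,0,0,0,0,1.86,0]
    - [0,0,0,0,0,1.86,0]
    - [0,0,0,0,0,1.86,0.5]
    - [0,0,0,0,0,1.86,0.5]
    - [0,0,0,0,0,1.86,0.5]
    - [0,0,0,0,0,1.86,0.5]
    - [0,0,0,0,0,1.86,0.5]
    - [0,0,0,0,0,1,0.5]
    - [0,0,0,0,0,-0.5,0.5]
    - [0,0,0,0,0,-1.6,0.5]
    - [0,0,0,0,0,-1.6,0.5]

```text
time_s: 6.63
position: [0.4534, 0.2427, 0.1252]
tcp_rot: [[0.125, 0.992, 0.012], [0.992, -0.125, 0.004], [0.005, 0.012, -1.0]]
force: [0.1, 0.7, -1.0]
opening: 0.498
grasp_force: 0.0
```

```bash
python3 -c "
from h import *
x,y=at('wedge',0,10); print(x,y)
rows((x,y,.115,-11.7),(x,y,.003,-11.7))"
```

```text
0.6547356715990478 0.267490609845195
t 6.63 p [0.4534 0.2427 0.1252] psi -7.2 open 0.498 gf 0.0 J [ 16.  30. 104.   0.  46.  23.] F [ 0.1  0.7 -1. ]
[np.float64(0.13), np.float64(-0.06), np.float64(0.91), np.float64(1.66), np.float64(6.55), np.float64(0.42)]
[np.float64(0.13), np.float64(-0.06), np.float64(0.91), np.float64(1.64), np.float64(6.51), np.float64(4.16)]
```

Emit:
send_rows:
  commands:
    - [0,0,0.9,1.65,6.5,0,0.7]
    - [0,0,0.9,1.65,6.5,0,0.7]
    - [0,0,0.9,1.65,6.5,0,0.7]
    - [0,0,0.9,1.65,6.5,0,0.7]
    - [0,0,0.9,1.65,6.5,0.5,0.7]
    - [0,0,0.9,1.65,6.5,1.5,0.7]
    - [0,0,0.9,1.65,6.5,2.5,0.7]
    - [0,0,0.9,1.65,6.5,3,0.7]
    - [0,0,0.9,1.65,6.5,3,0.7]
    - [0,0,0.9,1.65,6.5,3,0.7]
    - [0,0,0.9,1.65,6.5,3,0.7]

```text
time_s: 7.55
position: [0.6497, 0.2664, 0.0308]
tcp_rot: [[0.202, 0.979, 0.002], [0.979, -0.202, 0.001], [0.001, 0.002, -1.0]]
force: [-0.3, 0.6, -0.1]
opening: 0.701
grasp_force: 0.0
```

```bash
python3 -c "
from h import *
C=snap('3')
a=cv2.resize(C['top']['image'][130:290,155:300],(400,441),interpolation=cv2.INTER_CUBIC)
b=cv2.resize(C['scene']['image'][200:330,130:285],(400,335),interpolation=cv2.INTER_CUBIC)
b=cv2.copyMakeBorder(b,0,106,0,0,cv2.BORDER_CONSTANT)
cv2.imwrite('pics/g3.png',np.hstack([a,b]))
x,y=at('wedge',0,10)
rows((x,y,.003,-11.7))"
```

```text
t 7.65 p [0.6503 0.2665 0.0317] psi -11.7 open 0.701 gf 0.0 J [13. 49. 77.  0. 54. 25.] F [0.1 1.  0.2]
[np.float64(0.04), np.float64(-0.02), np.float64(0.01), np.float64(0.06), np.float64(0.13), np.float64(0.96)]
```

View pics/g3.png

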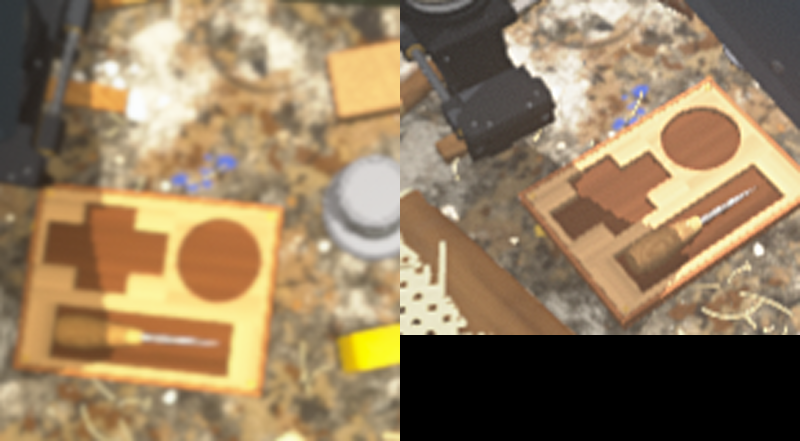

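The awl lies in its slot; the wedge lies between the fingers.

Emit:
send_rows:
  commands:
    - [0,0,0,0.06,0.13,0.4,0.7]
    - [0,0,0,0.06,0.13,0.7,0.7]
    - [0,0,0,0.06,0.13,0.85,0.7]
    - [0,0,0,0.06,0.13,0.93,0.7]
    - [0,0,0,0.06,0.13,0.93,0]
    - [0,0,0,0.06,0.13,0.93,0]
    - [0,0,0,0.06,0.13,0.93,0]
    - [0,0,0,0.06,0.13,0.93,0]
    - [0,0,0,0.06,0.13,0.93,0]
    - [0,0,0,0.06,0.13,0.93,0]
    - [0,0,0,0.06,0.13,0.93,0]
    - [0,0,0,0.06,0.13,0.93,0]
    - [0,0,0,0.06,0.13,0.93,0]
    - [0,0,0,0.06,0.13,0.93,0]

```text
time_s: 8.82
position: [0.6531, 0.267, 0.0015]
tcp_rot: [[0.202, 0.979, 0.0], [0.979, -0.202, 0.0], [0.0, 0.0, -1.0]]
force: [-1.3, -0.9, 0.2]
opening: 0.241
grasp_force: 30.0
```

```bash
python3 -c "
from h import *
x,y=at('caning_tray',29,51); print(x,y)
rows((x,y,.06,-7.3),(x,y,.007,-7.3))"
```

```text
0.5242260464529055 0.23841615554686624
t 8.82 p [0.6531 0.267  0.0015] psi -11.7 open 0.241 gf 30.0 J [13. 52. 77.  0. 52. 25.] F [-1.3 -0.9  0.2]
[np.float64(0.0), np.float64(-0.0), np.float64(-0.87), np.float64(-1.8), np.float64(-4.01), np.float64(-1.95)]
[np.float64(0.0), np.float64(-0.0), np.float64(-0.87), np.float64(-1.8), np.float64(-4.01), np.float64(-0.18)]
```

Emit:
send_rows:
  commands:
    - [0,0,0,0,0,-0.5,0]
    - [0,0,0,0,0,-1.5,0]
    - [0,0,0,0,0,-2.5,0]
    - [0,0,-0.87,-1.8,-4,-2.5,0]
    - [0,0,-0.87,-1.8,-4,-2.5,0]
    - [0,0,-0.87,-1.8,-4,-2.5,0]
    - [0,0,-0.87,-1.8,-4,-2.5,0]
    - [0,0,-0.87,-1.8,-4,-2.5,0]
    - [0,0,-0.87,-1.8,-4,-1.5,0]
    - [0,0,-0.87,-1.8,-4,-1.1,0]
    - [0,0,-0.87,-1.8,-4,-1.1,0]
    - [0,0,-0.87,-1.8,-4,-1.1,0]
    - [0,0,-0.87,-1.8,-4,-1.1,0]

```text
time_s: 9.9
position: [0.5259, 0.2386, 0.0349]
tcp_rot: [[0.128, 0.992, 0.001], [0.992, -0.128, 0.0], [0.001, 0.001, -1.0]]
force: [0.3, -0.8, 0.8]
opening: 0.242
grasp_force: 30.0
```

```bash
python3 -c "
from h import *
C=snap('4')
a=cv2.resize(C['top']['image'][170:290,155:300],(400,331),interpolation=cv2.INTER_CUBIC)
b=cv2.resize(C['scene']['image'][200:328,155:310],(400,331),interpolation=cv2.INTER_CUBIC)
cv2.imwrite('pics/g4.png',np.hstack([a,b]))
x,y=at('caning_tray',29,51)
rows((x,y,.007,-7.3))"
```

```text
t 10.0 p [0.5258 0.2386 0.0352] psi -7.3 open 0.244 gf 30.0 J [13. 42. 97.  0. 41. 21.] F [-0.5  0.4  0.2]
[np.float64(0.02), np.float64(-0.01), np.float64(-0.01), np.float64(-0.01), np.float64(-0.05), np.float64(0.94)]
```

View pics/g4.png

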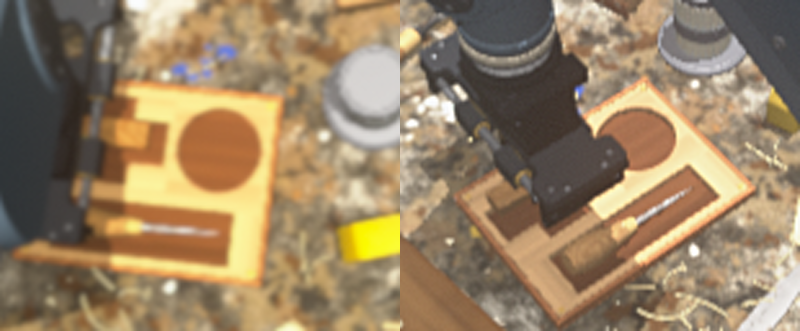

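Emit:
send_rows:
  commands:
    - [0,0,0,0,-0.05,0.4,0]
    - [0,0,0,0,-0.05,0.7,0]
    - [0,0,0,0,-0.05,0.88,0]
    - [0,0,0,0,-0.05,0.97,0]
    - [0,0,0,0,-0.05,0.97,0]
    - [0,0,0,0,-0.05,0.97,0]
    - [0,0,0,0,-0.05,0.97,0.42]
    - [0,0,0,0,-0.05,0.97,0.42]
    - [0,0,0,0,-0.05,0.97,0.42]
    - [0,0,0,0,-0.05,0.97,0.42]
    - [0,0,0,0,-0.05,0.97,0.42]
    - [0,0,0,0,-0.05,0.7,0.42]
    - [0,0,0,0,-0.05,0,0.42]
    - [0,0,0,0,-0.05,-1,0.42]
    - [0,0,0,0,-0.05,-2,1]
    - [0,0,0,0,-0.05,-3.2,1]
    - [0,0,0,0,-0.05,-3.2,1]

```text
time_s: 11.42
position: [0.5276, 0.2399, 0.1376]
tcp_rot: [[0.127, 0.992, 0.013], [0.992, -0.127, 0.003], [0.005, 0.013, -1.0]]
force: [1.2, 0.5, 0.8]
opening: 0.567
grasp_force: 0.0
```

```bash
python3 -c "
from h import *
x,y=OBJ['pots'][:2]
for ps in (-30,-10,10,40,60): rows((x,y,.15,ps))" | sed -n '1,2p;4p;6p;8p;10p'
```

```text
t 11.42 p [0.5276 0.2399 0.1376] psi -7.3 open 0.567 gf 0.0 J [13. 33. 94.  0. 53. 21.] F [1.2 0.5 0.8]
[np.float64(0.15), np.float64(-0.06), np.float64(4.54), np.float64(-7.84), np.float64(1.87), np.float64(-0.43)]
[np.float64(0.15), np.float64(-0.06), np.float64(0.54), np.float64(-7.84), np.float64(1.87), np.float64(-0.43)]
[np.float64(0.15), np.float64(-0.06), np.float64(-3.46), np.float64(-7.84), np.float64(1.87), np.float64(-0.43)]
[np.float64(0.15), np.float64(-0.06), np.float64(-9.46), np.float64(-7.84), np.float64(1.87), np.float64(-0.43)]
[np.float64(0.15), np.float64(-0.06), np.float64(-13.46), np.float64(-7.84), np.float64(1.87), np.float64(-0.43)]
```

Emit:
send_rows:
  commands:
    - [0,0,-1.46,-7.84,1.87,-0.5,1]
    - [0,0,-1.46,-7.84,1.87,-0.5,1]
    - [0,0,-1.46,-7.84,1.87,-0.5,1]
    - [0,0,-1.46,-7.84,1.87,-0.5,1]
    - [0,0,-1.46,-7.84,1.87,-0.5,1]
    - [0,0,-1.46,-7.84,1.87,-0.5,1]
    - [0,0,-1.46,-7.84,1.87,-0.5,1]
    - [0,0,-1.46,-7.84,1.87,-0.5,1]
    - [0,0,-1.46,-7.84,1.87,0,1]
    - [0,0,-1.46,-7.84,1.87,0.2,1]
    - [0,0,-1.46,-7.84,1.87,0.2,1]
    - [0,0,-1.46,-7.84,1.87,0.2,1]

```text
time_s: 12.42
position: [0.548, -0.0005, 0.124]
tcp_rot: [[-0.001, 1.0, -0.002], [1.0, 0.001, 0.001], [0.001, -0.002, -1.0]]
force: [-0.5, 0.5, 0.6]
opening: 1.006
grasp_force: 0.0
```

```bash
python3 -c "
from h import *
C=snap('5')
a=cv2.resize(C['top']['image'][120:290,155:370],(400,316),interpolation=cv2.INTER_CUBIC)
b=cv2.resize(C['scene']['image'][170:328,155:355],(400,316),interpolation=cv2.INTER_CUBIC)
cv2.imwrite('pics/g5.png',np.hstack([a,b]))
x,y=OBJ['pots'][:2]
rows((x,y,.056,0))"
```

```text
t 12.52 p [ 0.5489 -0.0009  0.1247] psi 0.1 open 0.999 gf 0.0 J [-12.  32.  98.   0.  49. -12.] F [ 0.1 -0.3 -0.5]
[np.float64(0.0), np.float64(-0.0), np.float64(0.01), np.float64(0.01), np.float64(0.14), np.float64(2.29)]
```

View pics/g5.png

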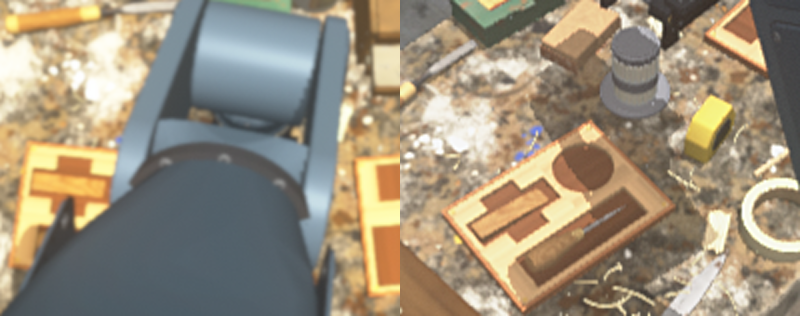

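```bash
python3 -c "
from h import *
C=load('5');c=C['scene']
P=np.array([[.549,0,.125],[.49,0,.125],[.605,0,.125],[.549,0,.195],[.553,0,.09],[.553,0,0]])
print(np.round((proj(c,P)-[155,170])*2))
g=C['scene']['image'][120:200,230:345].max(2)
print(g[::5,::5])
"
```

```text
[[237.  23.]
 [275.  49.]
 [203.  -1.]
 [238. -22.]
 [235.  42.]
 [234.  92.]]
[[240 243 236 226  98  92  88 128 147 152 155 125  68 101 101  95 226 246
   74  70  69  68  68]
 [233 236 234 101  92  92  57 117 137 129 134 105  54  56  59 231 222 174
   74  66  71  69  68]
 [174 152 106  93  92  66  56  54  57  53  61  52  52  56  43 226 228 224
   72  68  69  68  69]
 [149  76  92  94  62  73  84  54  62  62  64  63  65  53 227 199 232 144
   70  74  68  69  67]
 [145  59  65  98  64  77  66  60  58  56  67  57  50  51 235 213 103 101
  141  76  69  70  70]
 [144  97  74  93 110  65  72  62  59  53  60  56  53  55 164 109 134 138
  136  74  68  69  70]
 [144 145  68  66 120  62 113  62  59  58  54  57  55  54  96 127 176 141
  149  71  71  68  70]
 [170 146 139 127 213 101  79 127  65  62  59  57  57  72  71  92  88  96
  145  97  77  70  69]
 [170 174 144 137 208  58  69 119 108  98  62  62  72  71  73  92  85  81
  141 153  74  71  68]
 [104  78 194 201 198  70  65 148  96 121 169  83  74  74  72  74  62  73
  135 119  74  67  67]
 [ 80  77 163 224 229  79  63 196 226 177  83  75  75  97  87  62  58 120
  187 210  77  75  68]
 [ 92 189 231 235 240 241 232 224 111 127  62  71  67  66  60  56 146 163
  227 182 120  74  74]
 [212 230 239 235 238 241 240 172 222 147 255  94  74  70  59 200 203 233
  157 169 176  76  74]
 [232 239 240 165 242 242 123 126 121 183 180 255  64 117 164 175 244 247
  168 166 158  75  69]
 [243 246 168 168 166 124 177 123 124 121 121  90  63 186 192 203 108 245
  246 249 153  87  76]
 [132 149 172 169 114 224 178 127 122 123 127 187 192 227 151 220 205 114
  171 248 246 255  76]]
```

The wedge sits in its pocket (scene crop (515,210)); the near finger tip at (670,44) agrees with the prediction, so the gripper straddles the pot. Lowering and gripping.

Emit:
send_rows:
  commands:
    - [0,0,0,0,0.1,0.6,1]
    - [0,0,0,0,0.1,1.2,1]
    - [0,0,0,0,0.1,1.7,1]
    - [0,0,0,0,0.1,2.1,1]
    - [0,0,0,0,0.1,2.25,1]
    - [0,0,0,0,0.1,2.25,1]
    - [0,0,0,0,0.1,2.25,1]
    - [0,0,0,0,0.1,2.25,0.5]
    - [0,0,0,0,0.1,2.25,0.5]
    - [0,0,0,0,0.1,2.25,0.5]
    - [0,0,0,0,0.1,2.25,0.5]
    - [0,0,0,0,0.1,2.25,0.5]
    - [0,0,0,0,0.1,2.25,0.5]
    - [0,0,0,0,0.1,2.25,0.5]

```text
time_s: 13.68
position: [0.552, -0.0019, 0.0572]
tcp_rot: [[0.0, 1.0, 0.0], [1.0, -0.0, -0.0], [-0.0, 0.0, -1.0]]
force: [-0.3, -0.3, 3.1]
opening: 0.66
grasp_force: 30.0
```

Emit:
send_rows:
  commands:
    - [0,0,0,0,0,-0.03,0.5]
    - [0,0,-1,0,0,-0.03,0.5]
    - [0,0,-2,0,0,-0.03,0.5]
    - [0,0,-3,0,0,-0.03,0.5]
    - [0,0,-4,0,0,-0.03,0.5]
    - [0,0,-5,0,0,-0.03,0.5]
    - [0,0,-6,0,0,-0.03,0.5]
    - [0,0,-7,0,0,-0.03,0.5]
    - [0,0,-8,0,0,-0.03,0.5]
    - [0,0,-9,0,0,-0.03,0.5]
    - [0,0,-10,0,0,-0.03,0.5]
    - [0,0,-11,0,0,-0.03,0.5]
    - [0,0,-12,0,0,-0.03,0.5]
    - [0,0,-13,0,0,-0.03,0.5]
    - [0,0,-14,0,0,-0.03,0.5]
    - [0,0,-15,0,0,-0.03,0.5]
    - [0,0,-16,0,0,-0.03,0.5]
    - [0,0,-17,0,0,-0.03,0.5]
    - [0,0,-18,0,0,-0.03,0.5]
    - [0,0,-18,0,0,-0.03,0.5]

```text
time_s: 15.35
position: [0.5522, -0.0018, 0.0578]
tcp_rot: [[-1.0, -0.001, 0.001], [-0.001, 1.0, -0.0], [-0.001, -0.0, -1.0]]
force: [0.2, 0.7, -0.8]
opening: 0.657
grasp_force: 30.0
```

```bash
python3 -c "
from h import *
x,y=at('caning_tray',29,-56)
rows((x,y,.12,83),(x,y,.026,83))"
```

```text
t 15.35 p [ 0.5522 -0.0018  0.0578] psi 90.1 open 0.657 gf 30.0 J [ -12.   39.  100.    0.   41. -102.] F [ 0.2  0.7 -0.8]
[np.float64(-0.0), np.float64(0.01), np.float64(1.41), np.float64(1.38), np.float64(4.47), np.float64(-2.08)]
[np.float64(-0.0), np.float64(0.01), np.float64(1.41), np.float64(1.38), np.float64(4.47), np.float64(1.06)]
```

Lift slowly, watching the force.

Emit:
send_rows:
  commands:
    - [0,0,0,0,0,-0.1,0.5]
    - [0,0,0,0,0,-0.2,0.5]
    - [0,0,0,0,0,-0.4,0.5]
    - [0,0,0,0,0,-0.7,0.5]
    - [0,0,0,0,0,-1,0.5]
    - [0,0,0,0,0,-1.4,0.5]
    - [0,0,0,0,0,-1.4,0.5]
    - [0,0,0,0,0,-1.4,0.5]

```text
time_s: 16.02
position: [0.5524, -0.002, 0.1011]
tcp_rot: [[-1.0, 0.001, 0.002], [0.001, 1.0, -0.001], [-0.002, -0.001, -1.0]]
force: [-1.0, 0.0, -0.6]
opening: 0.665
grasp_force: 30.0
```

```bash
python3 -c "
from h import *
C=snap('6')
b=cv2.resize(C['scene']['image'][140:260,200:360],(800,600),interpolation=cv2.INTER_CUBIC)
cv2.imwrite('pics/g6.png',b)
x,y=at('caning_tray',29,-56)
rows((x,y,.12,83),(x,y,.026,83))"
```

```text
t 16.12 p [ 0.5515 -0.0018  0.0999] psi 90.0 open 0.658 gf 30.0 J [ -12.   35.   99.   -0.   47. -102.] F [-0.9  0.2 -1. ]
[np.float64(0.0), np.float64(-0.0), np.float64(1.39), np.float64(1.36), np.float64(4.47), np.float64(-0.67)]
[np.float64(0.0), np.float64(-0.0), np.float64(1.39), np.float64(1.36), np.float64(4.47), np.float64(2.46)]
```

View pics/g6.png

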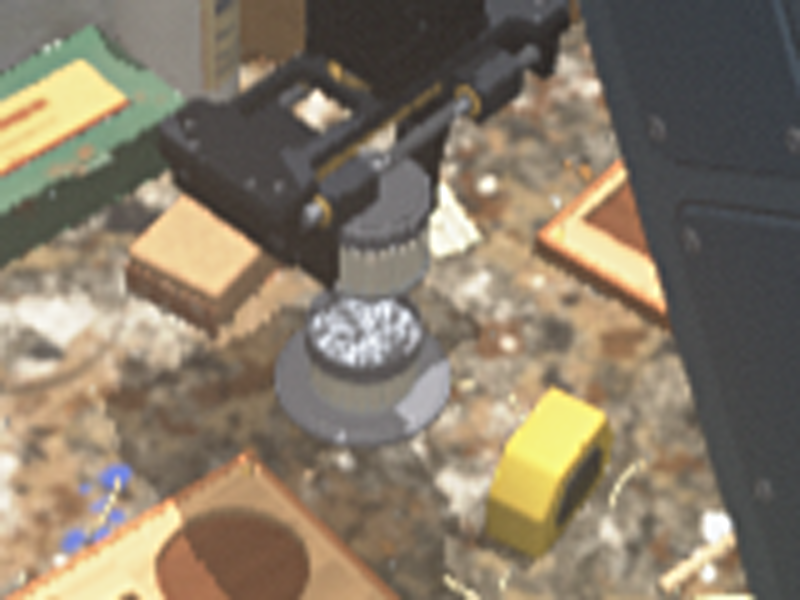

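The top pot is off, the lower pot stands with its open socket at (365,330). Moving to the tray.

Emit:
send_rows:
  commands:
    - [0,0,1.4,1.36,4.47,0,0.5]
    - [0,0,1.4,1.36,4.47,0,0.5]
    - [0,0,1.4,1.36,4.47,0,0.5]
    - [0,0,1.4,1.36,4.47,0,0.5]
    - [0,0,1.4,1.36,4.47,0,0.5]
    - [0,0,1.4,1.36,4.47,0.5,0.5]
    - [0,0,1.4,1.36,4.47,1.2,0.5]
    - [0,0,1.4,1.36,4.47,1.6,0.5]
    - [0,0,1.4,1.36,4.47,1.6,0.5]
    - [0,0,1.4,1.36,4.47,1.6,0.5]
    - [0,0,1.4,1.36,4.47,1.6,0.5]
    - [0,0,1.4,1.36,4.47,1.6,0.5]

```text
time_s: 17.12
position: [0.5119, 0.1319, 0.0526]
tcp_rot: [[-0.992, 0.123, 0.002], [0.123, 0.992, -0.0], [-0.002, 0.0, -1.0]]
force: [0.5, -0.1, -0.4]
opening: 0.664
grasp_force: 30.0
```

```bash
python3 -c "
from h import *
x,y=at('caning_tray',29,-56)
rows((x,y,.0255,83))"
```

```text
t 17.12 p [0.5119 0.1319 0.0526] psi 82.9 open 0.664 gf 30.0 J [  2.  38. 104.  -0.  38. -81.] F [ 0.5 -0.1 -0.4]
[np.float64(0.0), np.float64(0.02), np.float64(-0.01), np.float64(0.05), np.float64(0.01), np.float64(0.9)]
```

Emit:
send_rows:
  commands:
    - [0,0,0,0.03,0,0.3,0.5]
    - [0,0,0,0.03,0,0.6,0.5]
    - [0,0,0,0.03,0,0.8,0.5]
    - [0,0,0,0.03,0,0.9,0.5]
    - [0,0,0,0.03,0,0.9,0.5]
    - [0,0,0,0.03,0,0.9,0.5]
    - [0,0,0,0.03,0,0.9,0.5]

```text
time_s: 17.7
position: [0.5095, 0.1323, 0.0251]
tcp_rot: [[-0.993, 0.122, -0.001], [0.122, 0.993, -0.0], [0.001, -0.001, -1.0]]
force: [-1.1, -1.6, 6.9]
opening: 0.658
grasp_force: 30.0
```

Emit:
send_rows:
  commands:
    - [0,0,0,0,0,0,0.85]
    - [0,0,0,0,0,0,0.85]
    - [0,0,0,0,0,0,0.85]
    - [0,0,0,0,0,0,0.85]
    - [0,0,0,0,0,0,0.85]
    - [0,0,0,0,0,-0.5,0.85]
    - [0,0,0,0,0,-1.5,0.85]
    - [0,0,0,0,0,-2.5,0.85]
    - [0,0,0,0,0,-3,0.85]
    - [0,0,0,0,0,-3.3,1]
    - [0,0,0,0,0,-3.3,1]

```text
time_s: 18.62
position: [0.5114, 0.1325, 0.1256]
tcp_rot: [[-0.993, 0.122, 0.004], [0.122, 0.993, 0.0], [-0.004, 0.001, -1.0]]
force: [-0.1, 0.1, 0.1]
opening: 0.934
grasp_force: 0.0
```

```bash
python3 -c "
from h import *
C=snap('7')
x,y=OBJ['block'][:2];rows((x,y,.09,10.6),(x,y,.011,10.6))
x,y=at('caning_tray',29,-56)
for n in C:
  c=C[n];M=[cyl(58,12,58),cyl(58,57.9,58)];p=(x,y,0);m=grab(c,M,p);print(n,fit(c,M,p,m,yaw=False),(x,y))
show(C['scene'],[(M,(x,y,0)),(MOD['block'],OBJ['block'])],'pics/g7.png',(130,330,150,420),2.9)
"
```

```text
t 18.72 p [0.5098 0.1323 0.1234] psi 83.0 open 0.972 gf 0.0 J [  2.  31. 101.   0.  47. -81.] F [ 0.2  0.2 -0.5]
[np.float64(-0.0), np.float64(-0.01), np.float64(14.48), np.float64(-5.73), np.float64(-4.22), np.float64(1.11)]
[np.float64(-0.0), np.float64(-0.01), np.float64(14.48), np.float64(-5.74), np.float64(-4.21), np.float64(3.74)]
scene (array([0.51067355, 0.1322779 , 0.        ]), np.float64(0.0)) (np.float64(0.5106735465018366), np.float64(0.13227789785871555))
top (array([0.48502597, 0.08909365, 0.        ]), np.float64(0.010086152553057337)) (np.float64(0.5106735465018366), np.float64(0.13227789785871555))
```

View pics/g7.png

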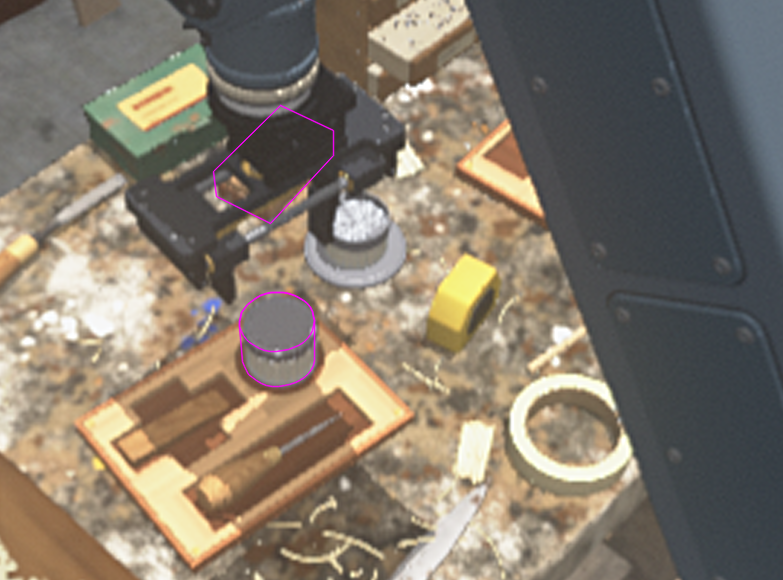

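The top pot stands right down in its pocket, awl and wedge in theirs. Next the block; I check clearances to bottle and green box first.

```bash
python3 -c "
from h import *
C=load('0');c=C['scene'];f=.7
print('bottle base',back(c,np.array([[338,226],[325,212]])*f,0))
print('box front corner bottom',back(c,np.array([[274,275]])*f,0))
b=back(c,np.array([[274,275]])*f,0)[0]
for h in (.03,.04,.05,.06): print(h,proj(c,b+[0,0,h])/f)
"
```

```text
bottle base [[ 7.71268309e-01 -8.52839097e-02 -1.11022302e-16]
 [ 8.19625082e-01 -9.56179697e-02  0.00000000e+00]]
box front corner bottom [[ 7.59251499e-01  8.76773474e-02 -1.11022302e-16]]
0.03 [[272.07257727 263.4734318 ]]
0.04 [[271.41394086 259.53773565]]
0.05 [[270.74696005 255.55380702]]
0.06 [[270.07147049 251.52072353]]
```

Emit:
send_rows:
  commands:
    - [0,0,14.5,-5.73,-4.2,0,1]
    - [0,0,14.5,-5.73,-4.2,0,1]
    - [0,0,14.5,-5.73,-4.2,0,1]
    - [0,0,14.5,-5.73,-4.2,0,1]
    - [0,0,14.5,-5.73,-4.2,0,1]
    - [0,0,14.5,-5.73,-4.2,0,1]
    - [0,0,14.5,-5.73,-4.2,0,1]
    - [0,0,14.5,-5.73,-4.2,0,1]
    - [0,0,14.5,-5.73,-4.2,0,1]
    - [0,0,14.5,-5.73,-4.2,0,1]
    - [0,0,14.5,-5.73,-4.2,0,1]
    - [0,0,14.5,-5.73,-4.2,1,1]
    - [0,0,14.5,-5.73,-4.2,1.8,1]
    - [0,0,14.5,-5.73,-4.2,2,1]
    - [0,0,14.5,-5.73,-4.2,2,1]
    - [0,0,14.5,-5.73,-4.2,2,1]
    - [0,0,14.5,-5.73,-4.2,2,1]

```text
time_s: 20.13
position: [0.6664, -0.0138, 0.0648]
tcp_rot: [[-0.183, 0.983, 0.002], [0.983, 0.183, -0.0], [-0.001, 0.002, -1.0]]
force: [1.0, -0.1, 0.1]
opening: 0.997
grasp_force: 0.0
```

```bash
python3 -c "
from h import *
x,y=OBJ['block'][:2];rows((x,y,.013,10.6))
C=snap('8')
T=OBJ['smoothing_tray']
M=MOD['smoothing_tray'];print(fit(C['scene'],M,T,grab(C['scene'],M,T)))
# ground-truth check of block sides: cork colour along the grip line in the initial top view
c=load('0')['top'];g=cv2.cvtColor(c['image'],cv2.COLOR_BGR2HSV)
for nm,ax,L in(('x',0,42),('y',1,62)):
    t=np.arange(-L,L+1,2);P=np.array([[k,0,32] if ax==0 else [0,k,32] for k in t])/1000.
    uv=np.round(proj(c,place(P,OBJ['block']))).astype(int);print(nm,[(int(k),*map(int,g[v,u][1:])) for k,(u,v) in zip(t,uv)][:12],'...',[(int(k),*map(int,g[v,u][1:])) for k,(u,v) in zip(t,uv)][-12:])
"
```

```text
t 20.13 p [ 0.6664 -0.0138  0.0648] psi 10.5 open 0.997 gf 0.0 J [-11.  44.  82.   0.  53. -21.] F [ 1.  -0.1  0.1]
[np.float64(0.02), np.float64(0.01), np.float64(-0.02), np.float64(-0.0), np.float64(-0.05), np.float64(1.73)]
(array([ 0.469 , -0.2055,  0.061 ]), np.float64(0.0))
x [(-42, 99, 201), (-40, 111, 173), (-38, 111, 173), (-36, 125, 135), (-34, 129, 150), (-32, 133, 201), (-30, 131, 232), (-28, 125, 242), (-26, 125, 242), (-24, 124, 244), (-22, 125, 243), (-20, 125, 244)] ... [(20, 128, 240), (22, 135, 223), (24, 134, 171), (26, 134, 171), (28, 117, 129), (30, 97, 113), (32, 70, 95), (34, 63, 97), (36, 63, 97), (38, 67, 103), (40, 69, 111), (42, 69, 115)]
y [(-62, 49, 232), (-60, 61, 223), (-58, 61, 223), (-56, 68, 211), (-54, 72, 195), (-52, 76, 187), (-50, 93, 195), (-48, 119, 220), (-46, 119, 220), (-44, 126, 236), (-42, 125, 242), (-40, 126, 243)] ... [(40, 124, 245), (42, 124, 245), (44, 125, 242), (46, 129, 234), (48, 126, 213), (50, 99, 186), (52, 67, 193), (54, 64, 211), (56, 53, 227), (58, 52, 232), (60, 55, 231), (62, 57, 228)]
```

The block's true centre is about 5 mm nearer along the grip axis; correct for that and grip.

Emit:
send_rows:
  commands:
    - [0,0,0,0,-0.2,0,1]
    - [0,0,0,0,-0.2,0.5,1]
    - [0,0,0,0,-0.2,1,1]
    - [0,0,0,0,-0.2,1.4,1]
    - [0,0,0,0,-0.2,1.7,1]
    - [0,0,0,0,-0.2,1.7,1]
    - [0,0,0,0,-0.2,1.7,1]
    - [0,0,0,0,-0.2,1.7,0.5]
    - [0,0,0,0,-0.2,1.7,0.5]
    - [0,0,0,0,-0.2,1.7,0.5]
    - [0,0,0,0,-0.2,1.7,0.5]
    - [0,0,0,0,-0.2,1.7,0.5]
    - [0,0,0,0,-0.2,1.7,0.5]
    - [0,0,0,0,-0.2,1.7,0.5]
    - [0,0,0,0,-0.2,1.7,0.5]

```text
time_s: 21.48
position: [0.6603, -0.0148, 0.0134]
tcp_rot: [[-0.182, 0.983, 0.002], [0.983, 0.182, -0.0], [-0.0, 0.002, -1.0]]
force: [1.0, 0.9, 2.7]
opening: 0.66
grasp_force: 30.0
```

```bash
python3 -c "
from h import *
C=load('0');c=C['top'];T=OBJ['smoothing_tray']
# check tray pocket edges along tray axes in the top view (rim z=12mm)
g=cv2.cvtColor(c['image'],cv2.COLOR_BGR2HSV)
for ttl,pts in (('x,y=0',[(k,0) for k in range(-92,93,3)]),('y,x=-38',[(-38,k) for k in range(-76,77,3)])):
    uv=proj(c,place(np.array([[a,b,12] for a,b in pts])/1000.,T)).astype(np.float32)
    v=cv2.remap(c['image'][:,:,1],uv[:,:1].copy(),uv[:,1:].copy(),cv2.INTER_LINEAR)[:,0]
    print(ttl,[(p[0] if ttl[0]=='x' else p[1],int(i)) for p,i in zip(pts,v)])
x,y=at('smoothing_tray',-38,0);rows((x,y,.09,3.5),(x,y,.017,3.5))
"
```

```text
x,y=0 [(-92, 122), (-89, 135), (-86, 164), (-83, 206), (-80, 225), (-77, 182), (-74, 125), (-71, 106), (-68, 103), (-65, 104), (-62, 104), (-59, 104), (-56, 105), (-53, 105), (-50, 106), (-47, 105), (-44, 106), (-41, 105), (-38, 106), (-35, 107), (-32, 108), (-29, 109), (-26, 109), (-23, 109), (-20, 109), (-17, 108), (-14, 109), (-11, 111), (-8, 113), (-5, 133), (-2, 195), (1, 236), (4, 243), (7, 242), (10, 240), (13, 238), (16, 234), (19, 229), (22, 227), (25, 209), (28, 151), (31, 116), (34, 111), (37, 111), (40, 111), (43, 110), (46, 111), (49, 111), (52, 111), (55, 111), (58, 111), (61, 111), (64, 111), (67, 111), (70, 116), (73, 157), (76, 210), (79, 202), (82, 158), (85, 127), (88, 126), (91, 134)]
y,x=-38 [(-76, 123), (-73, 133), (-70, 143), (-67, 155), (-64, 186), (-61, 220), (-58, 220), (-55, 162), (-52, 114), (-49, 104), (-46, 105), (-43, 105), (-40, 104), (-37, 104), (-34, 104), (-31, 105), (-28, 107), (-25, 109), (-22, 107), (-19, 105), (-16, 105), (-13, 107), (-10, 110), (-7, 112), (-4, 110), (-1, 107), (2, 105), (5, 105), (8, 106), (11, 110), (14, 111), (17, 109), (20, 108), (23, 108), (26, 109), (29, 110), (32, 111), (35, 111), (38, 110), (41, 110), (44, 108), (47, 106), (50, 106), (53, 105), (56, 109), (59, 149), (62, 220), (65, 230), (68, 200), (71, 152), (74, 134)]
t 21.48 p [ 0.6603 -0.0148  0.0134] psi 10.5 open 0.66 gf 30.0 J [-11.  48.  84.   0.  48. -21.] F [1.  0.9 2.7]
[np.float64(0.02), np.float64(0.01), np.float64(1.39), np.float64(-4.94), np.float64(-8.68), np.float64(-2.57)]
[np.float64(0.02), np.float64(0.01), np.float64(1.39), np.float64(-4.94), np.float64(-8.68), np.float64(-0.13)]
```

```bash
python3 -c "
from h import *
p=np.array([.32,-.235,.03]);t=[]
c=load('0')['top'];u,v=proj(c,p)[0].astype(int);print('top',u,v)
t.append(cv2.resize(c['image'][255:355,340:440],(300,300),interpolation=cv2.INTER_CUBIC))
for k in '1345':
    c=load(k)['scene'];u,v=proj(c,p)[0].astype(int);print(u,v);v=max(60,v);l=min(u-50,460);t.append(cv2.resize(c['image'][v-50:v+50,l:l+100],(300,300),interpolation=cv2.INTER_CUBIC))
c=load('4')['scene'];t.insert(2,cv2.resize(c['image'][100:320,260:560],(300,300)))
m=np.vstack([np.hstack(t[:3]),np.hstack(t[3:6])]);cv2.imwrite('pics/m.png',cv2.resize(m,(800,533)))
print('front edge',back(load('0')['top'],np.array([[520,415],[605,415],[520,485]])*.7,.05))
"
```

```text
top 398 304
405 205
405 205
405 205
405 205
front edge [[ 0.35330077 -0.15581756  0.05      ]
 [ 0.35047012 -0.28508414  0.05      ]
 [ 0.25052205 -0.15119364  0.05      ]]
```

View pics/m.png

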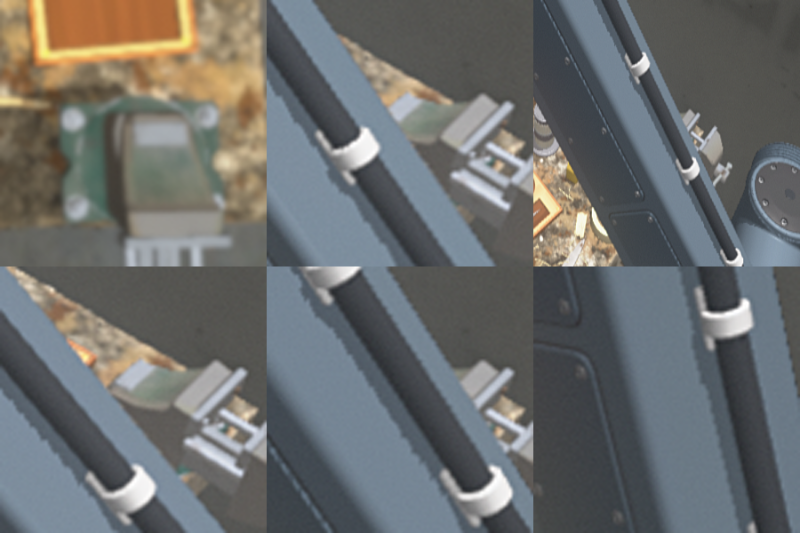

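```bash
python3 -c "
from h import *
a=load('0')['top'];b=load('3')['scene']
for n,u,v in(('L',(390.6,300),(397,200.4)),('R',(407.4,299.2),(405.6,189.9))):
    for h in (.06,.08,.1,.12,.14): print(n,h,np.round(back(a,u,h)[0],3),np.round(back(b,v,h)[0],3))
"
```

```text
L 0.06 [ 0.333 -0.21   0.06 ] [ 0.334 -0.208  0.06 ]
L 0.08 [ 0.334 -0.205  0.08 ] [ 0.327 -0.19   0.08 ]
L 0.1 [ 0.336 -0.2    0.1  ] [ 0.319 -0.172  0.1  ]
L 0.12 [ 0.338 -0.195  0.12 ] [ 0.311 -0.153  0.12 ]
L 0.14 [ 0.339 -0.19   0.14 ] [ 0.304 -0.135  0.14 ]
R 0.06 [ 0.334 -0.246  0.06 ] [ 0.339 -0.253  0.06 ]
R 0.08 [ 0.335 -0.24   0.08 ] [ 0.331 -0.233  0.08 ]
R 0.1 [ 0.337 -0.234  0.1  ] [ 0.324 -0.214  0.1  ]
R 0.12 [ 0.338 -0.228  0.12 ] [ 0.316 -0.195  0.12 ]
R 0.14 [ 0.34  -0.222  0.14 ] [ 0.308 -0.175  0.14 ]
```

The vise's anvil beside the tray is only ~65 mm high at x ≤ 0.334, so the gripper body clears it. Carrying the block.

Emit:
send_rows:
  commands:
    - [0,0,0,0,0,-0.5,0.5]
    - [0,0,0,0,0,-1.5,0.5]
    - [0,0,0,0,0,-2.5,0.5]
    - [0,0,0,0,0,-3.2,0.5]
    - [0,0,1.4,-4.91,-8.7,-3.2,0.5]
    - [0,0,1.4,-4.91,-8.7,-3.2,0.5]
    - [0,0,1.4,-4.91,-8.7,-3.2,0.5]
    - [0,0,1.4,-4.91,-8.7,-3.2,0.5]
    - [0,0,1.4,-4.91,-8.7,-3.2,0.5]
    - [0,0,1.4,-4.91,-8.7,-3.2,0.5]
    - [0,0,1.4,-4.91,-8.7,-3.2,0.5]
    - [0,0,1.4,-4.91,-8.7,-3.2,0.5]
    - [0,0,1.4,-4.91,-8.7,-3.2,0.5]
    - [0,0,1.4,-4.91,-8.7,-2,0.5]
    - [0,0,1.4,-4.91,-8.7,-1.2,0.5]
    - [0,0,1.4,-4.91,-8.7,-1.2,0.5]
    - [0,0,1.4,-4.91,-8.7,-1.2,0.5]
    - [0,0,1.4,-4.91,-8.7,-1.2,0.5]

```text
time_s: 22.98
position: [0.4308, -0.2067, 0.0494]
tcp_rot: [[-0.062, 0.998, 0.001], [0.998, 0.062, -0.0], [-0.001, 0.001, -1.0]]
force: [-0.6, -0.7, -2.0]
opening: 0.667
grasp_force: 30.0
```

```bash
python3 -c "
from h import *
x,y=at('smoothing_tray',-38.5,1);rows((x,y,.018,3.5))
"
```

```text
t 22.98 p [ 0.4308 -0.2067  0.0494] psi 3.6 open 0.667 gf 30.0 J [-39.  37. 111.   0.  32. -43.] F [-0.6 -0.7 -2. ]
[np.float64(0.01), np.float64(0.01), np.float64(0.01), np.float64(-0.0), np.float64(-0.01), np.float64(1.05)]
```

Emit:
send_rows:
  commands:
    - [0,0,0,0,0,0.4,0.5]
    - [0,0,0,0,0,0.7,0.5]
    - [0,0,0,0,0,0.9,0.5]
    - [0,0,0,0,0,1.04,0.5]
    - [0,0,0,0,0,1.06,0.5]
    - [0,0,0,0,0,1.06,0.5]
    - [0,0,0,0,0,1.06,0.5]

```text
time_s: 23.57
position: [0.4298, -0.2072, 0.0173]
tcp_rot: [[-0.061, 0.998, 0.0], [0.998, 0.061, -0.0], [-0.0, 0.0, -1.0]]
force: [-0.6, 0.2, -2.0]
opening: 0.662
grasp_force: 30.0
```

Emit:
send_rows:
  commands:
    - [0,0,0,0,0,0.03,0.5]
    - [0,0,0,0,0,0.03,0.5]
    - [0,0,0,0,0,0.03,0.8]
    - [0,0,0,0,0,0.03,0.8]
    - [0,0,0,0,0,0.03,0.8]
    - [0,0,0,0,0,0.03,0.8]
    - [0,0,0,0,0,0.03,0.8]
    - [0,0,0,0,0,-0.3,0.8]
    - [0,0,0,0,0,-1,0.8]
    - [0,0,0,0,0,-2,0.8]
    - [0,0,0,0,0,-3,0.8]
    - [0,0,0,0,0,-4,0.8]
    - [0,0,0,0,0,-4,0.8]

```text
time_s: 24.65
position: [0.4324, -0.2091, 0.1423]
tcp_rot: [[-0.061, 0.998, 0.008], [0.998, 0.061, -0.007], [-0.007, 0.008, -1.0]]
force: [0.3, -0.4, -1.0]
opening: 0.798
grasp_force: 0.0
```

```bash
python3 -c "
from h import *
C=load('0');c=C['top']
for ttl,pts in (('x',[(k,0) for k in range(-30,31,2)]),('y',[(0,k) for k in range(-50,51,2)])):
    uv=proj(c,place(np.array([[a,b,56] for a,b in pts])/1000.,OBJ['tape'])).astype(np.float32)
    v=cv2.remap(c['image'],uv[:,:1].copy(),uv[:,1:].copy(),cv2.INTER_LINEAR)[:,0].astype(int)
    print(ttl,[(p[0] if ttl=='x' else p[1],int(i[2]-i[0])) for p,i in zip(pts,v)])
x,y=OBJ['tape'][:2];rows((x,y,.1,9.6),(x,y,.025,9.6))
"
```

```text
x [(-30, 43), (-28, 41), (-26, 42), (-24, 44), (-22, 43), (-20, 47), (-18, 82), (-16, 151), (-14, 196), (-12, 210), (-10, 213), (-8, 214), (-6, 215), (-4, 216), (-2, 213), (0, 216), (2, 219), (4, 224), (6, 229), (8, 230), (10, 224), (12, 197), (14, 144), (16, 78), (18, 48), (20, 47), (22, 54), (24, 58), (26, 58), (28, 57), (30, 55)]
y [(-50, 59), (-48, 63), (-46, 68), (-44, 75), (-42, 81), (-40, 81), (-38, 79), (-36, 90), (-34, 126), (-32, 169), (-30, 195), (-28, 206), (-26, 212), (-24, 214), (-22, 213), (-20, 212), (-18, 212), (-16, 212), (-14, 213), (-12, 215), (-10, 214), (-8, 214), (-6, 214), (-4, 215), (-2, 216), (0, 216), (2, 218), (4, 221), (6, 223), (8, 225), (10, 234), (12, 247), (14, 251), (16, 251), (18, 249), (20, 245), (22, 235), (24, 218), (26, 201), (28, 192), (30, 175), (32, 141), (34, 103), (36, 78), (38, 75), (40, 78), (42, 75), (44, 64), (46, 53), (48, 49), (50, 48)]
t 24.65 p [ 0.4324 -0.2091  0.1423] psi 3.5 open 0.798 gf 0.0 J [-39.  26. 108.   0.  46. -43.] F [ 0.3 -0.4 -1. ]
[np.float64(0.09), np.float64(0.08), np.float64(-1.22), np.float64(6.86), np.float64(0.41), np.float64(1.36)]
[np.float64(0.09), np.float64(0.08), np.float64(-1.22), np.float64(6.88), np.float64(0.39), np.float64(3.86)]
```

Emit:
send_rows:
  commands:
    - [0,0,-1.2,6.87,0.35,0,0.8]
    - [0,0,-1.2,6.87,0.35,0,0.8]
    - [0,0,-1.2,6.87,0.35,0,0.8]
    - [0,0,-1.2,6.87,0.35,0,0.8]
    - [0,0,-1.2,6.87,0.35,0,0.8]
    - [0,0,-1.2,6.87,0.35,0,0.8]
    - [0,0,-1.2,6.87,0.35,0.5,0.8]
    - [0,0,-1.2,6.87,0.35,1.3,0.8]
    - [0,0,-1.2,6.87,0.35,1.8,0.8]
    - [0,0,-1.2,6.87,0.35,2,0.8]
    - [0,0,-1.2,6.87,0.35,2,0.8]
    - [0,0,-1.2,6.87,0.35,2,0.8]
    - [0,0,-1.2,6.87,0.35,2,0.8]

```text
time_s: 25.73
position: [0.4281, -0.0011, 0.0777]
tcp_rot: [[-0.164, 0.986, 0.001], [0.986, 0.164, -0.0], [-0.001, 0.001, -1.0]]
force: [-0.2, 0.9, -0.2]
opening: 0.799
grasp_force: 0.0
```

```bash
python3 -c "
from h import *
x,y=at('tape',-1,-1);rows((x,y,.025,9.6))
snap('9')
"
```

```text
t 25.73 p [ 0.4281 -0.0011  0.0777] psi 9.5 open 0.799 gf 0.0 J [-15.  31. 117.  -0.  31. -25.] F [-0.2  0.9 -0.2]
[np.float64(0.01), np.float64(0.01), np.float64(-0.03), np.float64(-0.12), np.float64(0.1), np.float64(1.76)]
```

Emit:
send_rows:
  commands:
    - [0,0,0,-0.12,0.1,0.2,0.8]
    - [0,0,0,-0.12,0.1,0.7,0.8]
    - [0,0,0,-0.12,0.1,1.2,0.8]
    - [0,0,0,-0.12,0.1,1.6,0.8]
    - [0,0,0,-0.12,0.1,1.75,0.8]
    - [0,0,0,-0.12,0.1,1.75,0.8]
    - [0,0,0,-0.12,0.1,1.75,0.2]
    - [0,0,0,-0.12,0.1,1.75,0.2]
    - [0,0,0,-0.12,0.1,1.75,0.2]
    - [0,0,0,-0.12,0.1,1.75,0.2]
    - [0,0,0,-0.12,0.1,1.75,0.2]
    - [0,0,0,-0.12,0.1,1.75,0.2]
    - [0,0,0,-0.12,0.1,1.75,0.2]
    - [0,0,0,-0.12,0.1,1.75,0.2]
    - [0,0,0,-0.12,0.1,1.75,0.2]
    - [0,0,0,-0.12,0.1,1.75,0.2]

```text
time_s: 27.17
position: [0.4316, -0.0039, 0.0248]
tcp_rot: [[-0.165, 0.986, 0.001], [0.986, 0.165, -0.0], [-0.0, 0.001, -1.0]]
force: [0.4, -0.2, 3.5]
opening: 0.338
grasp_force: 29.9
```

```bash
python3 -c "
from h import *
# small tray + block in snapshot 9, top view: profile along tray axes (block top z=36)
c=load('9')['top']
for ttl,pts in (('x',[(k,0) for k in range(-92,93,3)]),('y',[(-38,k) for k in range(-76,77,3)])):
    uv=proj(c,place(np.array([[a,b,36] for a,b in pts])/1000.,OBJ['smoothing_tray'])).astype(np.float32)
    v=cv2.remap(c['image'],uv[:,:1].copy(),uv[:,1:].copy(),cv2.INTER_LINEAR)[:,0].astype(int)
    print(ttl,[(p[0] if ttl=='x' else p[1],*map(int,i)) for p,i in zip(pts,v)])
x,y=at('smoothing_tray',51.4,1);rows((x,y,.1,3.5),(x,y,.03,3.5))
"
```

```text
x [(-92, 93, 122, 148), (-89, 97, 140, 185), (-86, 101, 174, 238), (-83, 117, 205, 248), (-80, 144, 232, 250), (-77, 132, 216, 243), (-74, 91, 157, 219), (-71, 80, 138, 211), (-68, 107, 174, 231), (-65, 129, 208, 247), (-62, 137, 220, 251), (-59, 137, 220, 251), (-56, 137, 220, 252), (-53, 139, 223, 252), (-50, 141, 223, 252), (-47, 143, 225, 253), (-44, 144, 226, 253), (-41, 142, 225, 253), (-38, 140, 224, 253), (-35, 138, 222, 252), (-32, 138, 221, 252), (-29, 138, 221, 252), (-26, 138, 221, 252), (-23, 138, 221, 251), (-20, 140, 222, 252), (-17, 138, 220, 251), (-14, 119, 193, 240), (-11, 85, 142, 202), (-8, 74, 132, 203), (-5, 106, 183, 229), (-2, 156, 240, 250), (1, 176, 251, 254), (4, 177, 251, 254), (7, 173, 250, 254), (10, 170, 249, 254), (13, 166, 247, 254), (16, 158, 243, 254), (19, 157, 242, 254), (22, 152, 239, 253), (25, 114, 194, 240), (28, 75, 138, 217), (31, 69, 129, 211), (34, 69, 129, 211), (37, 68, 128, 210), (40, 69, 129, 210), (43, 69, 128, 210), (46, 70, 128, 210), (49, 69, 129, 210), (52, 69, 128, 209), (55, 69, 128, 209), (58, 69, 128, 209), (61, 70, 127, 209)
[... 930 characters left out ...]
 138, 221, 252), (26, 137, 221, 252), (29, 136, 220, 251), (32, 138, 221, 252), (35, 140, 223, 252), (38, 142, 224, 253), (41, 141, 223, 252), (44, 136, 219, 251), (47, 120, 193, 238), (50, 90, 140, 183), (53, 70, 102, 138), (56, 59, 93, 137), (59, 60, 108, 171), (62, 80, 138, 198), (65, 128, 210, 239), (68, 161, 244, 253), (71, 142, 231, 252), (74, 103, 185, 242)]
t 27.17 p [ 0.4316 -0.0039  0.0248] psi 9.5 open 0.338 gf 29.9 J [-15.  38. 118.   0.  23. -25.] F [ 0.4 -0.2  3.5]
[np.float64(0.01), np.float64(0.0), np.float64(1.2), np.float64(-6.98), np.float64(1.83), np.float64(-2.5)]
[np.float64(0.01), np.float64(0.0), np.float64(1.2), np.float64(-6.98), np.float64(1.83), np.float64(-0.17)]
```

```bash
python3 -c "
from h import *
C=load('0');f=.7
for h in (.03,.05,.07,.09,.11): print(h,np.round(back(C['top'],np.array([[509,242],[623,240]])*f,h)[:,:2],3).tolist(),np.round(back(C['scene'],np.array([[397,208],[480,178]])*f,h)[:,:2],3).tolist())
"
```

```text
0.03 [[0.628, -0.155], [0.628, -0.341]] [[0.702, -0.179], [0.644, -0.364]]
0.05 [[0.623, -0.151], [0.623, -0.333]] [[0.686, -0.162], [0.629, -0.343]]
0.07 [[0.618, -0.148], [0.618, -0.326]] [[0.671, -0.145], [0.615, -0.322]]
0.09 [[0.613, -0.144], [0.613, -0.318]] [[0.655, -0.128], [0.601, -0.3]]
0.11 [[0.608, -0.14], [0.607, -0.31]] [[0.639, -0.111], [0.587, -0.279]]
```

Drawer top is about 65–70 mm, so the gripper body at 99 mm clears it. Carry the tape.

Emit:
send_rows:
  commands:
    - [0,0,0,0,0,-0.5,0.2]
    - [0,0,0,0,0,-1.5,0.2]
    - [0,0,0,0,0,-2.5,0.2]
    - [0,0,0,0,0,-3,0.2]
    - [0,0,1.2,-6.98,1.83,-3,0.2]
    - [0,0,1.2,-6.98,1.83,-3,0.2]
    - [0,0,1.2,-6.98,1.83,-3,0.2]
    - [0,0,1.2,-6.98,1.83,-3,0.2]
    - [0,0,1.2,-6.98,1.83,-3,0.2]
    - [0,0,1.2,-6.98,1.83,-3,0.2]
    - [0,0,1.2,-6.98,1.83,-3,0.2]
    - [0,0,1.2,-6.98,1.83,-3,0.2]
    - [0,0,1.2,-6.98,1.83,-2,0.2]
    - [0,0,1.2,-6.98,1.83,-1.2,0.2]
    - [0,0,1.2,-6.98,1.83,-1.2,0.2]
    - [0,0,1.2,-6.98,1.83,-1.2,0.2]
    - [0,0,1.2,-6.98,1.83,-1.2,0.2]

```text
time_s: 28.58
position: [0.5196, -0.2001, 0.0612]
tcp_rot: [[-0.062, 0.998, -0.0], [0.998, 0.062, 0.0], [0.0, -0.0, -1.0]]
force: [0.6, -0.6, -1.0]
opening: 0.347
grasp_force: 29.9
```

```bash
python3 -c "
from h import *
x,y=at('smoothing_tray',51.4,1);rows((x,y,.0295,3.5))
"
```

```text
t 28.58 p [ 0.5196 -0.2001  0.0612] psi 3.6 open 0.347 gf 29.9 J [-33.  39.  99.   0.  42. -36.] F [ 0.6 -0.6 -1. ]
[np.float64(-0.0), np.float64(-0.0), np.float64(0.01), np.float64(-0.04), np.float64(0.02), np.float64(1.06)]
```

Emit:
send_rows:
  commands:
    - [0,0,0,-0.04,0.02,0.4,0.2]
    - [0,0,0,-0.04,0.02,0.7,0.2]
    - [0,0,0,-0.04,0.02,0.9,0.2]
    - [0,0,0,-0.04,0.02,1.03,0.2]
    - [0,0,0,-0.04,0.02,1.07,0.2]
    - [0,0,0,-0.04,0.02,1.07,0.2]
    - [0,0,0,-0.04,0.02,1.07,0.2]

```text
time_s: 29.17
position: [0.5203, -0.2023, 0.0287]
tcp_rot: [[-0.061, 0.998, -0.0], [0.998, 0.061, 0.0], [0.0, -0.0, -1.0]]
force: [-0.4, 1.6, 2.8]
opening: 0.341
grasp_force: 30.0
```

Contact at the expected depth. Release and retreat.

Emit:
send_rows:
  commands:
    - [0,0,0,0,0,0,0.5]
    - [0,0,0,0,0,0,0.5]
    - [0,0,0,0,0,0,0.5]
    - [0,0,0,0,0,0,0.5]
    - [0,0,0,0,0,0,0.5]
    - [0,0,0,0,0,-0.4,0.5]
    - [0,0,0,0,0,-1.2,0.5]
    - [0,0,0,0,0,-2.2,0.5]
    - [0,0,0,0,0,-3.4,0.5]
    - [0,0,0,0,0,-4.6,0.5]
    - [0,0,0,0,0,-5.4,0.5]
    - [0,0,0,-8,0,-5.4,0.5]
    - [0,0,0,-8,-4,-5.4,0.5]
    - [0,0,0,-8,-4,-5.4,0.5]
    - [0,0,0,-8,-4,-5.4,0.5]
    - [0,0,0,-8,-4,-5.4,0.5]
    - [0,0,0,-8,-4,-5.4,0.5]
    - [0,0,0,-8,-4,-5.4,0.5]
    - [0,0,0,-8,-4,-5.4,0.5]
    - [0,0,0,-8,-4,-5.4,0.5]

```text
time_s: 30.83
position: [0.4143, -0.4504, 0.191]
tcp_rot: [[-0.058, 0.998, 0.0], [0.998, 0.058, -0.0], [-0.0, 0.0, -1.0]]
force: [-0.2, 1.1, -0.5]
opening: 0.5
grasp_force: 0.0
```

```bash
python3 -c "
from h import *
C=snap('A');c=C['top'];rows()
x,y=at('smoothing_tray',51.4,1);p=(x,y,.061)
for z in (60,):
  for ttl,pts in (('x',[(k,0) for k in range(-30,31,3)]),('y',[(0,k) for k in range(-51,52,3)])):
    uv=proj(c,place(np.array([[a,b,z] for a,b in pts])/1000.,p)).astype(np.float32)
    v=cv2.remap(c['image'],uv[:,:1].copy(),uv[:,1:].copy(),cv2.INTER_LINEAR)[:,0].astype(int)
    print(ttl,[(q[0] if ttl=='x' else q[1],*map(int,i)) for q,i in zip(pts,v)])
"
```

```text
t 30.93 p [ 0.4153 -0.4481  0.1907] psi 3.5 open 0.505 gf 0.0 J [-58.  31.  86.   0.  63. -61.] F [ 0.5  0.  -0.1]
x [(-30, 124, 209, 244), (-27, 82, 147, 214), (-24, 62, 118, 191), (-21, 54, 105, 158), (-18, 46, 133, 166), (-15, 37, 220, 238), (-12, 38, 250, 252), (-9, 39, 253, 253), (-6, 42, 253, 253), (-3, 40, 253, 253), (0, 39, 252, 253), (3, 30, 252, 253), (6, 21, 250, 253), (9, 13, 247, 253), (12, 44, 236, 250), (15, 95, 216, 242), (18, 133, 223, 244), (21, 122, 209, 245), (24, 114, 181, 238), (27, 133, 175, 213), (30, 127, 159, 177)]
y [(-51, 97, 168, 233), (-48, 116, 201, 245), (-45, 141, 230, 252), (-42, 153, 240, 253), (-39, 159, 244, 253), (-36, 162, 246, 253), (-33, 156, 244, 251), (-30, 115, 226, 243), (-27, 47, 204, 235), (-24, 28, 229, 248), (-21, 36, 244, 253), (-18, 37, 249, 253), (-15, 38, 250, 253), (-12, 41, 251, 253), (-9, 41, 251, 253), (-6, 39, 252, 253), (-3, 39, 252, 253), (0, 39, 252, 253), (3, 36, 252, 253), (6, 31, 252, 253), (9, 23, 252, 253), (12, 3, 252, 253), (15, 0, 251, 253), (18, 0, 242, 252), (21, 0, 219, 245), (24, 4, 192, 231), (27, 13, 182, 222), (30, 14, 175, 216), (33, 20, 168, 207), (36, 24, 149, 184), (39, 32, 115, 143), (42, 39, 89, 119), (45, 46, 85, 125), (48, 52, 94, 145), (51, 63, 115, 182)]
```

```bash
python3 -c "
from rig import bot
print(bot.hand_in())"
```

```text
the job is handed in; nothing more can be done
None
```

Both kits are made up and handed in at about 31 s: the awl, wedge and top pot were seen in their pockets, the block and tape were confirmed only by pixel profiles and release height (no picture looked at), and the lower pot was left standing.

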